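# Unstack the bench kit into its fitted trays

## Robot

A 7-joint arm with a two-finger parallel gripper is mounted at the origin on the work surface; the furniture and walls round the work are solid. World frame = base frame: x ahead of the robot, y to its left, z up, the work surface at z = 0. Lengths are in m, angles in rad, forces in N, time in s.
With the tool pointing down it reaches from about 0.4 to 0.85 m from the base axis. Payload 10.4 kg.
Tool frame: the origin (TCP) lies at the very end of the fingers, on their centre line; the grasp point (between the pads) lies 19 mm behind it; z points along the fingers, y is the line along which they close (so a half turn about z gives the same grasp; the last joint's range is limited). The gripper opens to 85 mm and grips with 20 to 120 N. Pads are 22 mm wide; open, the fingers measure 114 mm over their backs; the gripper's body (76 mm by 85 mm) begins 54 mm behind the grasp point. The pads swing forward as they close: fully open they stand 13 mm farther back than shut.
Start: joints at [-1.148, 0.332, -0.065, 1.46, 0.022, 1.35, -0.088], TCP at [0.269, 0.564, 0.207] pointing down, gripper open.
Joint ranges: [-2.6, 2.6], [-0.5, 2.12], [-1.47, 1.34], [0.16, 2.42], [-1.27, 4.41], [0.06, 2.06], [-2.6, 2.6]. Speed limits (rad/s): [2.22, 2.22, 2.79, 2.79, 3.14, 3.14, 3.14].

## Interface

Orientations are given as a unit quaternion [w, x, y, z].
In Python, from rig import robot, vision gives the robot as it stands.
- The arm moves only by the shell command python3 -m handwheel 'ROWS' [FORCE]. ROWS is JSON, a list of rows, each an object with "turn": the turn, a rotation vector about the tool's x, y, z in degrees, a list of three; "slide": the shift along the tool's x, y, z in mm, a list of three; "gripper": the opening, from 0 (shut) to 1 (fully open). In form: [{"turn": [rx, ry, rz], "slide": [x, y, z], "gripper": gripper}, ...]. A call has 1 to 8 rows; each row is the pose to reach, as a shift and turn from the pose commanded when the call began, along the tool's axes at that moment; what a row does not reach only later rows make up. A row lasts 1/10 s, in which the tool goes at most 50 mm and 8.59 degrees, less where a joint would pass 70% of its speed; a pose out of reach is approached as far as the arm can. A call with a gripper value outside its range is refused whole. The fingers move at their own pace and stop on an object; FORCE is the grip in N (left out, the last holds). Time passes only in rows, so rows that repeat a pose let the fingers close. It gives the time, the measured TCP pose, the force, the opening and the grip force at its end, in the units of the state.
- robot.get_state(): the state, without advancing time (a new reading comes with each control period).
- vision.capture(name): name is "scene" or "top" or "wrist"; returns the picture (400x640x3 uint8, red, green, blue); there is no depth.
- vision.camera_params(name): a dict with "fx", "fy", "cx", "cy" (pixels), "k1" (the pictures are not rectified: a ray, as slopes to the right and down, at radius r is drawn at 1 + k1 r^2 times it, then the intrinsics apply), "rvec" (rotation vector, rad) and "tvec" (3), from world to camera coordinates, as OpenCV has them. Camera axes: x right, y down, z forward; pixel columns grow to the right and rows downward; lengths in m; the calibration is good to about 2 mm. A picture is of the moment at which its call begins: read the wrist's pose just before it. camera_params takes no time and is no camera call; for the wrist camera it gives the pose at the moment of the call.
- robot.sign_off(): hands the job in; it is judged then, once.
The state is a dict: "time_s": time; "joints": joint angles; "joint_velocities": joint speeds; "joint_torque": joint torques, N m; "position": TCP position; "tcp_rot": TCP orientation; "wrist_force": force on the tool from outside, world axes, zero at the start; "moment": the same for the moment, N m; "finger_gap": finger opening in m; "gripper_force": force on a finger pad.
Only numpy, scipy, OpenCV 4.12 (cv2) and the standard library are available. Lean on these libraries where they do the work, as an engineer would, in place of code of your own. Each camera call takes 0.05 s, during which the arm holds its last target. There are 200 camera calls.

## Task

The upholsterer's small kit has been left piled up on the bench. Take the pile apart from the top down and set each thing flat, the same way up as it is now, inside the low wooden tray or dish made to its shape and size: spool in the small round dish, wax cake in the big round dish, sanding block in the wide tray, dark offcut in the long narrow tray. Do not topple anything, and leave the tape measure and the glue tin beside the work where they are.

Things in the scene. Friction and masses are not known exactly. Their poses are not given: they have to be found in the camera images.
- spool: Wooden spool of green thread standing upright, 46 mm in diameter, 55 mm high; top of the pile at the start. Origin at the centre of its underside, z up.
- wax_cake: Round brown cake of beeswax lying flat, 62 mm in diameter, 22 mm high; second from the top of the pile, under the spool. Origin at the centre of its underside, z up.
- sanding_block: Pale wooden sanding block, 63 mm along its x, 110 mm along its y, 30 mm high; third in the pile, under the wax, lying crosswise on the offcut. Origin at the centre of its underside, z up.
- offcut: Dark mahogany offcut, 45 mm along its x, 140 mm along its y, 22 mm high; bottom of the pile, on the bench. Origin at the centre of its underside, z up.
- small_dish: Fixed round wooden dish with a grey floor, for the spool: clear inside diameter 62 mm, outside 76 mm, floor 3 mm and rim 8 mm above the bench. Origin at the centre of its underside, z up.
- big_dish: Fixed round wooden dish with a grey floor, for the wax cake: clear inside diameter 80 mm, outside 94 mm, floor 3 mm and rim 8 mm above the bench. Origin at the centre of its underside, z up.
- wide_tray: Fixed rectangular wooden tray with a grey felt floor, for the sanding block: clear inside 81 mm along its x by 128 mm along its y, outside 95 x 142 mm, floor 3 mm and rim 8 mm above the bench. Origin at the centre of its underside, z up.
- long_tray: Fixed long narrow wooden tray with a grey felt floor, for the offcut: clear inside 63 mm along its x by 158 mm along its y, outside 77 x 172 mm, floor 3 mm and rim 8 mm above the bench. Origin at the centre of its underside, z up.
- tape: Loose round tape measure with a short tongue, 62 x 79 mm, 15 mm high, lying at the far side of the work; to be left alone. Origin at the centre of its underside, z up.
- glue_tin: Loose dark blue round glue tin, 70 mm in diameter, 72 mm high, standing at the far side of the work; to be left alone. Origin at the centre of its underside, z up.
Mind the look-alikes: they are no part of the job. Leave any pink look-alike of the big_dish alone.

How it is judged:
By the outcome, as a careful person would: the job done as asked, in the order asked, and still so for the second after the job is handed in, with the robot touching nothing.
It also fails if it takes over 112 s, if anything falls off the work surface, if the arm or the gripper's body presses on something with over 40 N, if the wrist force passes 120 N, or if a joint passes its speed limit or range.

## Working session

There is one attempt and no reset: what is moved stays moved. The work goes in short steps, Python scripts to look and compute and a shell command to move; the robot and the scene stay as the last step left them, time stands still between calls to the robot, and variables do not carry over. Pictures are saved under pics/ and viewed, at most 14 in all, crops included, and the job is handed in when it is done.

```bash
mkdir -p pics; ls; python3 - <<'E'
from rig import robot, vision
import cv2
s=robot.get_state(); print({k:s[k] for k in ('time_s','position','tcp_rot','finger_gap')})
for n in ("scene","top"):
    cv2.imwrite(f"pics/{n}0.png",vision.capture(n)[:,:,::-1]); p=vision.camera_params(n); print(n,p)
E
```

```text
pics
{'time_s': 0.0, 'position': array([0.26933676, 0.56353636, 0.20642137]), 'tcp_rot': array([-1.20603761e-04,  2.21070012e-01,  9.75257685e-01, -6.95433219e-04]), 'finger_gap': 0.08543017781588305}
scene {'fx': 515.7098662750346, 'fy': 515.7098662750346, 'cx': 325.99184258066634, 'cy': 204.06259174243453, 'k1': -0.11806606051567563, 'rvec': array([ 0.66423502, -2.33777704,  1.50050702]), 'tvec': array([0.38099641, 0.19265902, 1.71345884])}
top {'fx': 501.3594840290251, 'fy': 501.3594840290251, 'cx': 321.85914420006515, 'cy': 197.1334109758078, 'k1': -0.035067522910184674, 'rvec': array([ 2.15604221, -2.10866665,  0.16424447]), 'tvec': array([-0.01528055,  0.46985947,  1.50864661])}
```

View pics/top0.png

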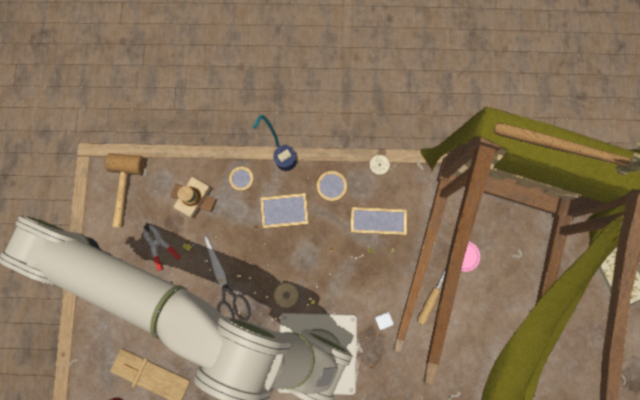

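View pics/scene0.png

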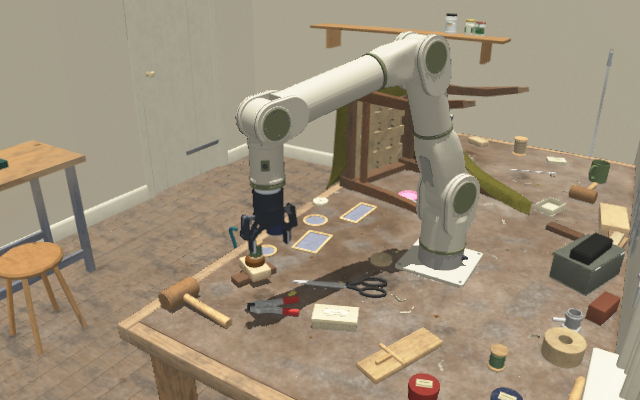

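```bash
cat > h.py <<'E'
import numpy as np, cv2
from scipy.spatial.transform import Rotation as R
from rig import robot, vision
def ray(p,uv,z):
    """pixels -> world points on the plane at height z"""
    K=np.array([[p['fx'],0,p['cx']],[0,p['fy'],p['cy']],[0,0,1.]])
    uv=np.asarray(uv,float).reshape(-1,1,2)
    n=cv2.undistortPoints(uv,K,np.array([p['k1'],0,0,0.]))[:,0]
    Rm=cv2.Rodrigues(np.array(p['rvec']))[0]; c=-Rm.T@np.array(p['tvec'])
    d=np.c_[n,np.ones(len(n))]@Rm
    return (c+d*((z-c[2])/d[:,2])[:,None])
def rect(p,cnt,z):
    w=ray(p,cnt.reshape(-1,2),z)[:,:2]*1000
    return cv2.minAreaRect(w.astype(np.float32))
def pose():
    s=robot.get_state(); q=s['tcp_rot']; r=R.from_quat([q[1],q[2],q[3],q[0]])
    return s['position'],r.as_matrix(),s
E
python3 - <<'E'
from h import *
im=cv2.imread('pics/top0.png'); p=vision.camera_params('top')
hsv=cv2.cvtColor(im,cv2.COLOR_BGR2HSV)
m=cv2.inRange(hsv,(105,40,90),(130,160,220))
for c in cv2.findContours(m,cv2.RETR_EXTERNAL,cv2.CHAIN_APPROX_NONE)[0]:
    if cv2.contourArea(c)>80:
        M=cv2.moments(c); u=(M['m10']/M['m00'],M['m01']/M['m00']); print(np.round(u,1),cv2.contourArea(c),np.round(ray(p,u,.003)[0],4),rect(p,c,.003))
print(hsv[178,241],hsv[210,285])
cv2.imwrite('pics/pile0.png',cv2.resize(im[160:235,150:290],None,fx=5,fy=5,interpolation=cv2.INTER_CUBIC))
E
```

```text
[284.1 155.8] 312.0 [0.6074 0.1195 0.003 ] ((606.8475952148438, 119.8334732055664), (65.84587097167969, 64.2589111328125), 1.193076252937317)
[120  18 160] [120  17 164]
```

View pics/pile0.png

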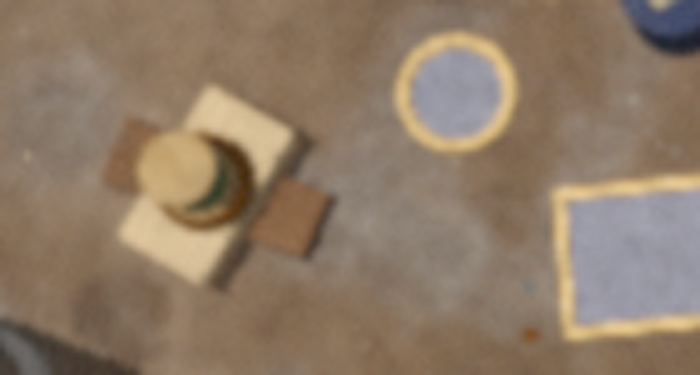

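The crop shows the pile: spool top at px ≈(185.6,193.6), wax offset below it, pale block crosswise on the dark offcut; the small dish is at ≈(241,178).

```bash
python3 - <<'E'
from h import *
np.set_printoptions(suppress=True)
im=cv2.imread('pics/top0.png'); p=vision.camera_params('top')
hsv=cv2.cvtColor(im,cv2.COLOR_BGR2HSV)
m=cv2.inRange(hsv,(110,8,120),(135,70,220)); m[240:]=0; m[:,430:]=0; m[:165]=0
for c in cv2.findContours(m,cv2.RETR_EXTERNAL,cv2.CHAIN_APPROX_NONE)[0]:
    if cv2.contourArea(c)>150:
        M=cv2.moments(c); u=(M['m10']/M['m00'],M['m01']/M['m00']); print(np.round(u,1),cv2.contourArea(c),np.round(ray(p,u,.003)[0],4),np.round(np.hstack(rect(p,c,.003)),1))
f=lambda x,y,z:print(np.round(ray(p,(150+x/5-.4,160+y/5-.4),z)[0],4))
print('spool');f(178,168,.129)
print('wax bottom right edge')
f(252,190,.074);f(205,228,.074)
print('block')
b=[np.array(ray(p,(150+x/5-.4,160+y/5-.4),.052)[0]) for x,y in [(212,85),(300,133),(205,283),(118,232)]]
for q in b: print(np.round(q,4))
print(np.mean(b,0))
print('offcut');
for x,y in [(128,115),(104,183),(333,190),(305,257)]: f(x,y,.022)
print(robot.get_state()['time_s'])
E
```

```text
[378.6 220.4] 765.0 [ 0.4058 -0.1837  0.003 ] [ 405.9 -183.4  148.8   54.6   88.5]
[283.9 210.2] 806.0 [0.4316 0.1141 0.003 ] [431.9 114.1  72.5 119.3   6.8]
[331.3 185.5] 337.0 [ 0.514  -0.0336  0.003 ] [513.4 -33.8  66.8  66.3  64.8]
[240.7 178.2] 170.0 [0.5314 0.2552 0.003 ] [530.5 255.9  48.8  47.9   2.7]
spool
[0.4582 0.3933 0.129 ]
wax bottom right edge
[0.4548 0.3632 0.074 ]
[0.431  0.3903 0.074 ]
block
[0.5235 0.3979 0.052 ]
[0.4945 0.3414 0.052 ]
[0.4002 0.3942 0.052 ]
[0.4304 0.4499 0.052 ]
[0.4621479  0.39584377 0.052     ]
offcut
[0.5091 0.4582 0.022 ]
[0.4654 0.4703 0.022 ]
[0.4641 0.3257 0.022 ]
[0.4215 0.3408 0.022 ]
0.1
```

```bash
cat >> h.py <<'E'
def go(x,y,z,yaw=None):
    """print slide (mm) and turn z (deg) for TCP target (m); yaw = wanted world angle of the closing line, deg"""
    p,M,s=pose(); d=M.T@(np.array([x,y,z])-p)*1000
    a=np.degrees(np.arctan2(M[1,1],M[0,1])); t=0 if yaw is None else -((yaw-a+90)%180-90)
    tilt=np.degrees(np.arccos(-M[2,2]))
    print('t',round(s['time_s'],2),'pos',np.round(p*1000,1),'yaw',round(a,1),'tilt',round(tilt,2),'gap',round(s['finger_gap']*1000,1),'F',np.round(s['wrist_force'],1),'slide',np.round(d,1),'turn',round(t,1))
def snap(n,f):
    p=vision.camera_params(n); im=vision.capture(n)[:,:,::-1].copy(); cv2.imwrite(f'pics/{f}.png',im); return im,p
E
python3 -c "
from h import *
go(.458,.393,.23)"
python3 -m handwheel '[{"turn":[0,0,0],"slide":[-20,-6,-4],"gripper":1},{"turn":[0,0,0],"slide":[-60,-18,-12],"gripper":1},{"turn":[0,0,0],"slide":[-105,-31,-20],"gripper":1},{"turn":[0,0,0],"slide":[-150,-45,-24],"gripper":1},{"turn":[0,0,0],"slide":[-190,-57,-24],"gripper":1},{"turn":[0,0,0],"slide":[-225,-67,-24],"gripper":1},{"turn":[0,0,0],"slide":[-244,-73,-24],"gripper":1},{"turn":[0,0,0],"slide":[-244,-73,-24],"gripper":1}]' 40
python3 -c "
from h import *
im,p=snap('wrist','w1'); go(.458,.393,.10); print(p['tvec'],p['rvec'])"
```

```text
t 0.1 pos [269.3 563.6 206.5] yaw 64.5 tilt 0.07 gap 85.1 F [-0.2 -0.5  0.2] slide [-243.8  -72.6  -23.4] turn 0
time_s: 0.9
position: [0.461, 0.3894, 0.2308]
tcp_rot: [0.0, 0.224, 0.975, -0.001]
wrist_force: [0.5, -0.2, 0.5]
finger_gap: 0.0851
gripper_force: 0.0
t 0.95 pos [459.1 391.5 230.8] yaw 64.3 tilt 0.04 gap 85.2 F [0.1 1.6 0.9] slide [  1.6   0.9 130.8] turn 0
[-0.55187485 -0.27628845  0.33467941] [-2.46001462 -1.54267943 -0.21037523]
```

View pics/w1.png

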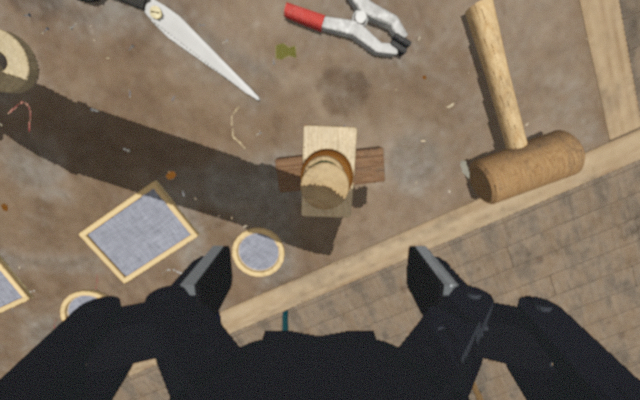

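The wrist view shows the pile around (328,185): spool top ≈(325,192), wax edge behind it, block (303–356,126–217), offcut (277–384,~168).

```bash
python3 - <<'E'
import cv2
im=cv2.imread('pics/w1.png')
cv2.imwrite('pics/w1c.png',cv2.resize(im[115:225,265:395],None,fx=5,fy=5,interpolation=cv2.INTER_CUBIC))
E
```

```text
(no output)
```

View pics/w1c.png

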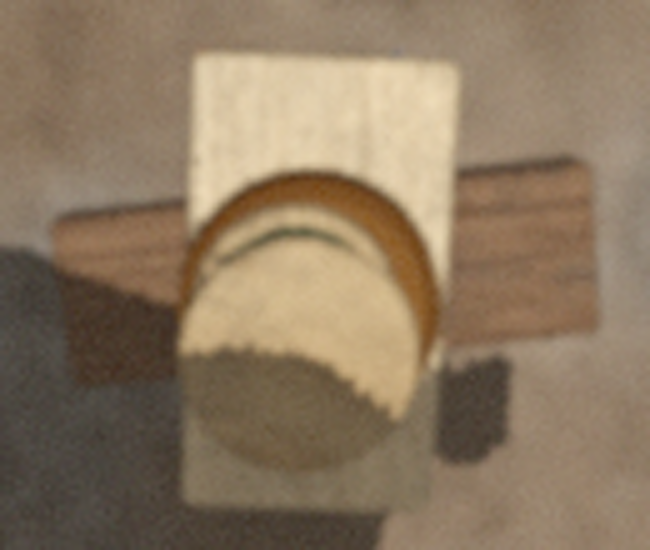

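```bash
python3 - <<'E'
from h import *
p=vision.camera_params('wrist')
f=lambda x,y,z:ray(p,(265+x/5-.4,115+y/5-.4),z)[0]*1000
P=lambda *a:print(*[np.round(v,1) for v in a])
P('spool',f(299,355,.129),np.linalg.norm(f(178,355,.129)-f(420,355,.129)))
P('wax',f(311,301,.074),np.linalg.norm(f(182,301,.074)-f(440,301,.074)))
def quad(c,z):
    b=np.array([f(x,y,z) for x,y in c]); e=b[1]-b[0]; g=b[3]-b[0]; ang=lambda v:np.degrees(np.arctan2(v[1],v[0]))
    P('quad',b.mean(0),np.linalg.norm(e),np.linalg.norm(g),ang(b[3]-b[0]+b[2]-b[1]),ang(b[1]-b[0]+b[2]-b[3]))
quad([(193,53),(460,62),(430,512),(183,505)],.052)
quad([(55,215),(590,157),(600,332),(75,383)],.022)
g=f(299,355,.129)/1000; go(g[0],g[1],.092)
E
```

```text
Traceback (most recent call last):
numpy._core._exceptions._UFuncNoLoopError: ufunc 'multiply' did not contain a loop with signature matching types (dtype('<U5'), dtype('float64')) -> None
```

```bash
python3 - <<'E'
from h import *
p=vision.camera_params('wrist')
f=lambda x,y,z:ray(p,(265+x/5-.4,115+y/5-.4),z)[0]*1000
P=lambda n,*a:print(n,*[np.round(v,1) for v in a])
P('spool',f(299,355,.129),np.linalg.norm(f(178,355,.129)-f(420,355,.129)))
P('wax',f(311,301,.074),np.linalg.norm(f(182,301,.074)-f(440,301,.074)))
def quad(c,z):
    b=np.array([f(x,y,z) for x,y in c]); e=b[1]-b[0]; g=b[3]-b[0]; ang=lambda v:np.degrees(np.arctan2(v[1],v[0]))
    P('quad',b.mean(0),np.linalg.norm(e),np.linalg.norm(g),ang(b[3]-b[0]+b[2]-b[1]),ang(b[1]-b[0]+b[2]-b[3]))
quad([(193,53),(460,62),(430,512),(183,505)],.052)
quad([(55,215),(590,157),(600,332),(75,383)],.022)
g=f(299,355,.129)/1000; go(g[0],g[1],.092)
E
```

```text
spool [453.9 400.5 129. ] 45.2
wax [455.5 403.8  74. ] 57.5
quad [458.1 404.6  52. ] 60.9 108.5 -27.7 62.6
quad [460.3 408.1  22. ] 136.3 44.2 -20.1 70.3
t 0.95 pos [459.1 391.5 230.8] yaw 64.3 tilt 0.04 gap 85.2 F [0.1 1.6 0.9] slide [  8.6   5.9 138.8] turn 0
```

```bash
cat > q.py <<'E'
from h import *
im,p=snap('wrist','w2'); im,p=snap('wrist','w2')
a=cv2.imread('pics/w1.png',0)[115:225,265:395]; g=cv2.cvtColor(im,cv2.COLOR_BGR2GRAY)
r=cv2.matchTemplate(g,a,cv2.TM_CCOEFF_NORMED); l=cv2.minMaxLoc(r); X,Y=l[3]; print(l[1],X,Y)
f=lambda x,y,z:ray(p,(X+x/5-.4,Y+y/5-.4),z)[0]*1000
P=lambda n,*a:print(n,*[np.round(v,1) for v in a])
P('spool',f(299,355,.129)); P('wax',f(311,301,.074))
P('block',np.mean([f(x,y,.052) for x,y in [(193,53),(460,62),(430,512),(183,505)]],0))
P('offcut',np.mean([f(x,y,.022) for x,y in [(55,215),(590,157),(600,332),(75,383)]],0))
g=f(299,355,.129)/1000; go(g[0],g[1],.092)
E
python3 q.py
```

```text
0.9615131616592407 263 119
spool [455.3 398.6 129. ]
wax [457.3 401.3  74. ]
block [460.2 401.9  52. ]
offcut [462.6 405.1  22. ]
t 1.05 pos [457.2 393.7 230.9] yaw 64.5 tilt 0.05 gap 85.6 F [-0.8  0.9 -0.4] slide [  3.8   3.7 138.9] turn 0
```

```bash
python3 -m handwheel '[{"turn":[0,0,0],"slide":[1,1,20],"gripper":1},{"turn":[0,0,0],"slide":[2,2,50],"gripper":1},{"turn":[0,0,0],"slide":[3,3,75],"gripper":1},{"turn":[0,0,0],"slide":[3,3,85],"gripper":1},{"turn":[0,0,0],"slide":[3,3,85],"gripper":1},{"turn":[0,0,0],"slide":[3,3,85],"gripper":1}]' 40
python3 -c "
from h import *
im,p=snap('wrist','w3'); go(.456,.397,.092)"
```

```text
time_s: 1.65
position: [0.4568, 0.3977, 0.1474]
tcp_rot: [0.0, 0.221, 0.975, 0.001]
wrist_force: [0.2, 0.3, 0.5]
finger_gap: 0.0855
gripper_force: 0.0
t 1.7 pos [457.2 397.7 147.8] yaw 64.5 tilt 0.13 gap 85.9 F [-0.1  0.1  0.9] slide [ 0.8 -1.2 55.8] turn 0
```

View pics/w3.png

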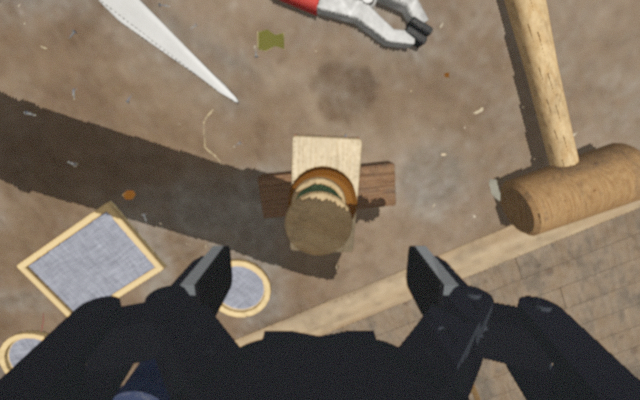

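Spool top is centred at ≈(320,221), and the fingers' midline is at column ≈319.

```bash
python3 -c "
from h import *
p=vision.camera_params('wrist'); print(ray(p,[(320,221),(285,221),(355,221),(321,200)],.129)*1000)
print(ray(p,[(326,137+60)],.052)*1000)
K=np.array([[p['fx'],0,p['cx']],[0,p['fy'],p['cy']],[0,0,1.]])
print(cv2.projectPoints(np.array([[.4572,.3977,.129],[.4572,.3977,.1477]]),p['rvec'],p['tvec'],K,np.array([p['k1'],0,0,0]))[0])"
```

```text
[[454.90762841 400.39947994 129.        ]
 [444.86982565 379.37732489 129.        ]
 [464.95334693 421.43655952 129.        ]
 [442.07993986 407.21413492 129.        ]]
[[461.14558416 404.14002262  52.        ]]
[[[317.82429843 225.56335616]]

 [[317.81179234 236.39666673]]]
```

```bash
python3 -m handwheel '[{"turn":[0,0,0],"slide":[1,0,20],"gripper":1},{"turn":[0,0,0],"slide":[2,0,45],"gripper":1},{"turn":[0,0,0],"slide":[2,0,62],"gripper":1},{"turn":[0,0,0],"slide":[2,0,62],"gripper":1},{"turn":[0,0,0],"slide":[2,0,62],"gripper":0.6},{"turn":[0,0,0],"slide":[2,0,62],"gripper":0.4},{"turn":[0,0,0],"slide":[2,0,62],"gripper":0.3},{"turn":[0,0,0],"slide":[2,0,62],"gripper":0.3}]' 30
python3 -c "
from h import *
im,p=snap('wrist','w4'); go(.456,.397,.2)"
```

```text
time_s: 2.5
position: [0.4557, 0.3983, 0.0859]
tcp_rot: [0.001, 0.221, 0.975, 0.001]
wrist_force: [-0.7, -0.8, 6.5]
finger_gap: 0.0407
gripper_force: 29.6
t 2.55 pos [455.7 398.3  85.9] yaw 64.4 tilt 0.14 gap 40.4 F [-0.8 -0.9  5.5] slide [  -0.9   -0.8 -114.1] turn 0
```

```bash
python3 -m handwheel '[{"turn":[0,0,0],"slide":[0,0,-15],"gripper":0.3},{"turn":[0,0,0],"slide":[0,0,-45],"gripper":0.3},{"turn":[0,0,0],"slide":[-5,-4,-80],"gripper":0.3},{"turn":[0,0,0],"slide":[-35,-26,-92],"gripper":0.3},{"turn":[0,0,0],"slide":[-70,-52,-92],"gripper":0.3},{"turn":[0,0,0],"slide":[-105,-78,-92],"gripper":0.3},{"turn":[0,0,0],"slide":[-126,-94,-92],"gripper":0.3},{"turn":[0,0,0],"slide":[-130,-96,-92],"gripper":0.3}]' 40
python3 -m handwheel '[{"turn":[0,0,0],"slide":[0,0,0],"gripper":0.3},{"turn":[0,0,0],"slide":[0,0,0],"gripper":0.3}]' 
python3 -c "
from h import *
im,p=snap('wrist','w5'); go(.5314,.2552,.1)
t,pt=snap('top','t5')
b=im[:,:,:].copy(); c=cv2.resize(t[140:240,150:350],(640,320),interpolation=cv2.INTER_CUBIC)
cv2.imwrite('pics/c5.png',cv2.resize(np.vstack([b,c]),None,fx=.83,fy=.83)); np.save('p5.npy',p,allow_pickle=True)"
```

```text
time_s: 3.35
position: [0.5331, 0.2506, 0.1778]
tcp_rot: [0.001, 0.224, 0.975, -0.0]
wrist_force: [-0.3, -0.3, -0.5]
finger_gap: 0.0404
gripper_force: 40.4
time_s: 3.55
position: [0.5303, 0.2566, 0.1768]
tcp_rot: [-0.0, 0.22, 0.975, 0.001]
wrist_force: [0.4, 0.6, 0.4]
finger_gap: 0.0404
gripper_force: 40.4
t 3.6 pos [530.1 256.8 176.5] yaw 64.6 tilt 0.05 gap 40.6 F [-0.4  0.8 -0.9] slide [-2.  -0.9 76.5] turn 0
```

View pics/c5.png

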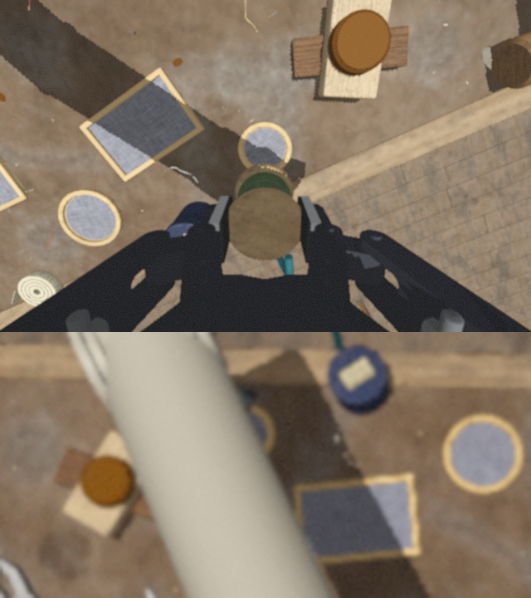

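The wrist view shows the spool held upright, the small dish at full-size px ≈(319,177), the wax at ≈(434,50) and the big dish at ≈(107,261).

```bash
python3 - <<'E'
from h import *
np.set_printoptions(suppress=True)
p=np.load('p5.npy',allow_pickle=True).item(); im=cv2.imread('pics/w5.png')
pt=vision.camera_params('top')
print('spool',ray(p,(266/.83,224/.83),.2196)*1000,'wax',ray(p,(362/.83,40/.83),.074)*1000)
hsv=cv2.cvtColor(im,cv2.COLOR_BGR2HSV)
m=cv2.inRange(hsv,(105,8,60),(135,75,230)); cv2.imwrite('pics/m5.png',m)
for c in cv2.findContours(m,cv2.RETR_EXTERNAL,cv2.CHAIN_APPROX_NONE)[0]:
    if cv2.contourArea(c)>400: print(c.reshape(-1,2).mean(0),np.round(np.hstack(rect(p,c,.003)),1))
# rim, small dish, outer extents
e=np.array([(238,148),(292,147),(264,121)])/.83
print(ray(p,e,.008)*1000)
t=cv2.imread('pics/t5.png'); hs=cv2.cvtColor(t,cv2.COLOR_BGR2HSV)
m=cv2.inRange(hs,(8,150,70),(20,255,220)); m[:170]=0;m[230:]=0;m[:,:150]=0;m[:,200:]=0
M=cv2.moments(m,True); print('wax top cam',M['m00'],ray(pt,(M['m10']/M['m00'],M['m01']/M['m00']),.074)*1000)
E
```

```text
spool [[529.87290367 258.27066368 219.6       ]] wax [[459.12686311 399.28534181  74.        ]]
[109.28947368 261.72368421] [512.8 -29.9  70.6  71.3  52.4]
[318.62121212 177.4469697 ] [527.8 258.4  55.4  48.9  64.6]
[171.88659794 150.7628866 ] [430.1 116.5  78.6 124.7   7. ]
[[512.6178984  224.83860137   8.        ]
 [543.69448725 293.55797642   8.        ]
 [494.57402561 273.63603722   8.        ]]
wax top cam 282.0 [[460.20673388 394.59855344  74.        ]]
```

```bash
python3 -m handwheel '[{"turn":[0,0,0],"slide":[0,0,20],"gripper":0.3},{"turn":[0,0,0],"slide":[0,0,60],"gripper":0.3},{"turn":[0,0,0],"slide":[0,0,100],"gripper":0.3},{"turn":[0,0,0],"slide":[0,0,130],"gripper":0.3},{"turn":[0,0,0],"slide":[0,0,148],"gripper":0.3},{"turn":[0,0,0],"slide":[0,0,154],"gripper":0.3},{"turn":[0,0,0],"slide":[0,0,156],"gripper":0.3},{"turn":[0,0,0],"slide":[0,0,156],"gripper":0.3}]' 
python3 -c "
from h import *
im,p=snap('wrist','w6'); go(.53,.257,.016)"
```

```text
time_s: 4.45
position: [0.5312, 0.2558, 0.0211]
tcp_rot: [0.0, 0.221, 0.975, 0.001]
wrist_force: [0.6, 0.6, -0.8]
finger_gap: 0.0401
gripper_force: 40.4
t 4.5 pos [531.5 255.8  21.4] yaw 64.5 tilt 0.11 gap 40.4 F [-0.2  0.  -0.8] slide [1.9 0.5 5.4] turn 0
```

View pics/w6.png

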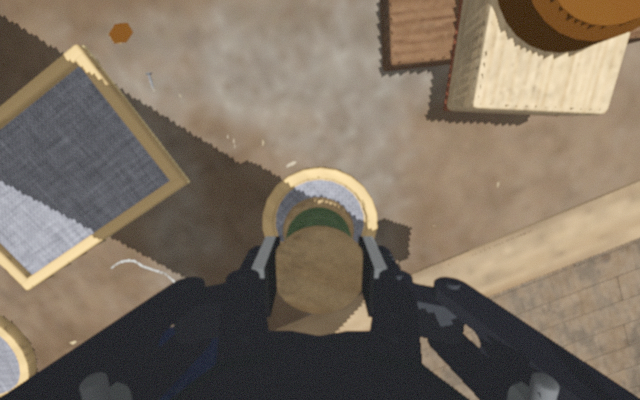

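Spool is over the dish: lower flange's near edge at ≈(320,205), dish's inner rim at ≈(320,180), both centred on column 320.

```bash
python3 -c "
from h import *
p=vision.camera_params('wrist')
a=ray(p,(320,204),.014)*1000;b=ray(p,(320,180),.008)*1000;c=ray(p,(320,168),.008)*1000;print(a,b,c,np.linalg.norm(a-b))"
python3 -m handwheel '[{"turn":[0,0,0],"slide":[0,0,3],"gripper":0.3},{"turn":[0,0,0],"slide":[0,0,5],"gripper":0.3},{"turn":[0,0,0],"slide":[0,0,5],"gripper":0.3}]' 
```

```text
[[515.55327184 264.89943495  14.        ]] [[503.11319132 270.84958299   8.        ]] [[496.3236587  274.07433657   8.        ]] 15.038612469818785
time_s: 4.8
position: [0.5308, 0.2551, 0.0152]
tcp_rot: [-0.0, 0.221, 0.975, 0.0]
wrist_force: [-0.4, -0.2, -0.7]
finger_gap: 0.0401
gripper_force: 40.4
```

```bash
python3 -m handwheel '[{"turn":[0,0,0],"slide":[2,0,0],"gripper":0.3},{"turn":[0,0,0],"slide":[4,0,0],"gripper":0.3},{"turn":[0,0,0],"slide":[4,0,1],"gripper":0.3},{"turn":[0,0,0],"slide":[4,0,2],"gripper":0.3},{"turn":[0,0,0],"slide":[4,0,2],"gripper":0.3}]' 
python3 -c "
from h import *
im,p=snap('wrist','w7'); go(.53,.257,.016)
cv2.imwrite('pics/w7c.png',cv2.resize(im[140:340,220:420],None,fx=2.5,fy=2.5))"
```

```text
time_s: 5.3
position: [0.5275, 0.2571, 0.015]
tcp_rot: [0.0, 0.221, 0.975, 0.0]
wrist_force: [-6.5, -2.5, 16.6]
finger_gap: 0.0403
gripper_force: 41.1
t 5.35 pos [527.5 257.1  15. ] yaw 64.5 tilt 0.06 gap 40.2 F [-6.4 -2.4 16.8] slide [-2.3  1.  -1. ] turn 0
```

View pics/w7c.png

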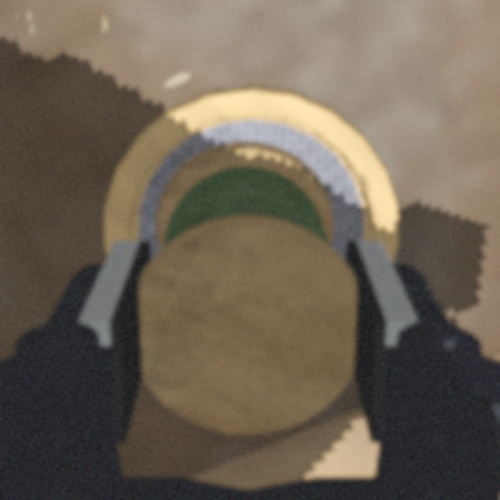

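Spool stands on the dish floor, with grey floor showing evenly around it. Releasing.

```bash
python3 -m handwheel '[{"turn":[0,0,0],"slide":[0,0,-1],"gripper":0.3},{"turn":[0,0,0],"slide":[0,0,-1],"gripper":0.6},{"turn":[0,0,0],"slide":[0,0,-1],"gripper":1},{"turn":[0,0,0],"slide":[0,0,-1],"gripper":1},{"turn":[0,0,0],"slide":[0,0,-1],"gripper":1},{"turn":[0,0,0],"slide":[0,0,-25],"gripper":1},{"turn":[0,0,0],"slide":[0,0,-65],"gripper":1},{"turn":[0,0,0],"slide":[0,0,-110],"gripper":1}]' 
python3 -c "
from h import *
go(.4585,.3985,.13)"
```

```text
time_s: 6.15
position: [0.5263, 0.2563, 0.1233]
tcp_rot: [-0.001, 0.221, 0.975, -0.001]
wrist_force: [1.5, 0.2, 0.1]
finger_gap: 0.085
gripper_force: 0.0
t 6.15 pos [526.3 256.3 123.3] yaw 64.5 tilt 0.15 gap 85.0 F [1.5 0.2 0.1] slide [122.5  99.1  -6.7] turn 0
```

```bash
python3 -m handwheel '[{"turn":[0,0,0],"slide":[10,8,-25],"gripper":1},{"turn":[0,0,0],"slide":[40,32,-25],"gripper":1},{"turn":[0,0,0],"slide":[75,60,-25],"gripper":1},{"turn":[0,0,0],"slide":[105,85,-25],"gripper":1},{"turn":[0,0,0],"slide":[120,98,-25],"gripper":1},{"turn":[0,0,0],"slide":[121,98,-25],"gripper":1},{"turn":[0,0,0],"slide":[121,98,-25],"gripper":1},{"turn":[0,0,0],"slide":[121,98,-25],"gripper":1}]' 
python3 -c "
from h import *
im,p=snap('wrist','w8'); go(.4585,.3985,.13)
h=cv2.cvtColor(im,cv2.COLOR_BGR2HSV); m=cv2.inRange(h,(8,150,50),(20,255,255)); 
c=max(cv2.findContours(m,0,1)[0],key=cv2.contourArea); print(cv2.boundingRect(c),np.hstack(rect(p,c,.074)))
e=cv2.fitEllipse(c);print(e,ray(p,e[0],.074))
cv2.imwrite('pics/w8c.png',im[60:400,200:440])"
```

```text
time_s: 6.95
position: [0.4613, 0.3959, 0.1482]
tcp_rot: [0.0, 0.222, 0.975, -0.0]
wrist_force: [0.5, -0.5, -0.1]
finger_gap: 0.0851
gripper_force: 0.0
t 7.0 pos [461.4 395.9 148.2] yaw 64.3 tilt 0.03 gap 85.5 F [0.5 0.2 1. ] slide [ 3.7  1.1 18.2] turn 0
(287, 162, 71, 68) [457.91430664 401.10348511  57.53264236  56.6564827    9.8513546 ]
((321.7603454589844, 195.36318969726562), (65.90520477294922, 66.60844421386719), 98.84938049316406) [[0.45694535 0.4014726  0.074     ]]
```

View pics/w8c.png

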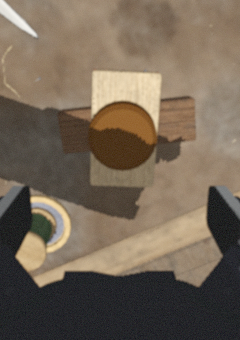

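```bash
python3 -m handwheel '[{"turn":[0,0,0],"slide":[2,1,20],"gripper":1},{"turn":[0,0,0],"slide":[4,1,50],"gripper":1},{"turn":[0,0,0],"slide":[4,1,78],"gripper":1},{"turn":[0,0,0],"slide":[4,1,90],"gripper":1},{"turn":[0,0,0],"slide":[4,1,90],"gripper":1},{"turn":[0,0,0],"slide":[4,1,90],"gripper":0.85},{"turn":[0,0,0],"slide":[4,1,90],"gripper":0.7},{"turn":[0,0,0],"slide":[4,1,90],"gripper":0.6}]' 30
python3 -m handwheel '[{"turn":[0,0,0],"slide":[0,0,0],"gripper":0.55},{"turn":[0,0,0],"slide":[0,0,0],"gripper":0.55}]'
python3 -c "
from h import *
im,p=snap('wrist','w9'); go(.514,-.0325,.14)
cv2.imwrite('pics/w9c.png',cv2.resize(im[100:340,200:440],None,fx=2,fy=2))"
```

```text
time_s: 7.8
position: [0.4578, 0.4005, 0.0596]
tcp_rot: [0.001, 0.221, 0.975, 0.001]
wrist_force: [0.1, -0.3, 1.0]
finger_gap: 0.0512
gripper_force: 0.0
time_s: 8.0
position: [0.4573, 0.4002, 0.0587]
tcp_rot: [0.0, 0.221, 0.975, 0.0]
wrist_force: [0.5, 0.2, -0.6]
finger_gap: 0.0469
gripper_force: 0.0
t 8.05 pos [457.2 400.1  58.5] yaw 64.5 tilt 0.03 gap 46.8 F [-0.  -0.3  1.1] slide [-237.8 -365.8  -81.6] turn 0
```

View pics/w9c.png

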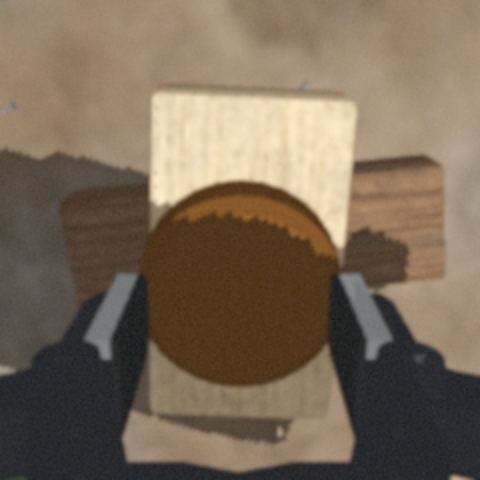

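The fingers closed above the wax (pads at ≈(147,300) and (335,300), overlapping its disc), so the real tips sit well behind the TCP at this opening. Reopen and go deeper.

```bash
python3 -m handwheel '[{"turn":[0,0,0],"slide":[0,0,-3],"gripper":1},{"turn":[0,0,0],"slide":[0,0,-3],"gripper":1},{"turn":[0,0,0],"slide":[0,0,-3],"gripper":1},{"turn":[0,0,0],"slide":[0,0,-3],"gripper":1},{"turn":[0,0,0],"slide":[0,0,6],"gripper":1},{"turn":[0,0,0],"slide":[0,0,12],"gripper":1},{"turn":[0,0,0],"slide":[0,0,12],"gripper":0.8},{"turn":[0,0,0],"slide":[0,0,12],"gripper":0.65}]' 30
python3 -m handwheel '[{"turn":[0,0,0],"slide":[0,0,0],"gripper":0.65},{"turn":[0,0,0],"slide":[0,0,0],"gripper":0.65},{"turn":[0,0,0],"slide":[0,0,0],"gripper":0.65}]'
```

```text
time_s: 8.85
position: [0.457, 0.3998, 0.0458]
tcp_rot: [-0.0, 0.221, 0.975, -0.0]
wrist_force: [0.1, 0.7, -0.1]
finger_gap: 0.0592
gripper_force: 0.0
time_s: 9.15
position: [0.4573, 0.4001, 0.0464]
tcp_rot: [0.0, 0.221, 0.975, 0.0]
wrist_force: [-0.1, -0.6, -0.6]
finger_gap: 0.0554
gripper_force: 0.0
```

```bash
python3 -c "
from h import *
im,p=snap('wrist','w10'); s,ps=snap('scene','s10'); go(.457,.4,.03)
a=cv2.resize(im[120:320,220:420],(400,400)); b=cv2.resize(s[200:300,210:310],(400,400),interpolation=cv2.INTER_CUBIC)
cv2.imwrite('pics/c10.png',np.hstack([a,b]))"
```

```text
t 9.25 pos [457.2 400.1  46.4] yaw 64.5 tilt 0.02 gap 55.3 F [ 0.4 -0.7  0.5] slide [ 0.1 -0.2 16.4] turn 0
```

View pics/c10.png

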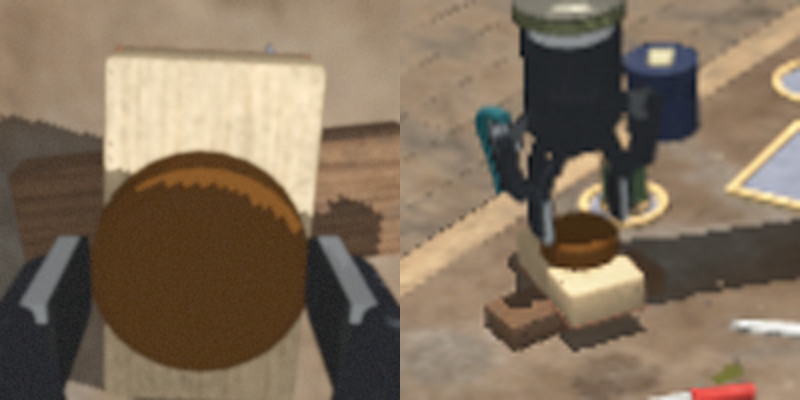

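```bash
python3 -c "
from h import *
p=vision.camera_params('wrist'); print(p['fx'],p['cx'],p['cy'])
L=(220+91/2,120+238/2);Rr=(220+308/2,120+238/2)
for z in (.06,.07,.08,.09,.1): a=ray(p,[L,Rr],z)*1000; print(z,np.linalg.norm(a[1]-a[0]),a.mean(0))
Rm=cv2.Rodrigues(p['rvec'])[0]; print(-Rm.T@p['tvec'],Rm[2])
"
```

```text
293.1526789527235 318.8134026612514 200.00492705575144
0.06 60.59675612067913 [454.02008999 402.89237777  60.        ]
0.07 56.608309257479185 [450.15388333 404.68535741  70.        ]
0.08 52.619862394279146 [446.28767667 406.47833706  80.        ]
0.09 48.631415531079156 [442.42147001 408.27131671  90.        ]
0.1 44.64296866787917 [438.55526335 410.06429635 100.        ]
[0.39528054 0.43013324 0.21193071] [ 0.24171609 -0.11411407 -0.96361367]
```

```bash
python3 -m handwheel '[{"turn":[0,0,0],"slide":[0,0,0],"gripper":1},{"turn":[0,0,0],"slide":[0,0,0],"gripper":1},{"turn":[0,0,0],"slide":[0,0,0],"gripper":1},{"turn":[0,0,0],"slide":[0,0,3],"gripper":1},{"turn":[0,0,0],"slide":[0,0,6],"gripper":1},{"turn":[0,0,0],"slide":[0,0,6],"gripper":0.75},{"turn":[0,0,0],"slide":[0,0,6],"gripper":0.6},{"turn":[0,0,0],"slide":[0,0,6],"gripper":0.6}]' 30
python3 -m handwheel '[{"turn":[0,0,0],"slide":[0,0,0],"gripper":0.6},{"turn":[0,0,0],"slide":[0,0,0],"gripper":0.6}]'
```

```text
time_s: 10.05
position: [0.4572, 0.4001, 0.0405]
tcp_rot: [0.0, 0.221, 0.975, 0.0]
wrist_force: [-1.5, 0.0, 2.0]
finger_gap: 0.06
gripper_force: 32.2
time_s: 10.25
position: [0.4572, 0.4001, 0.0405]
tcp_rot: [0.0, 0.221, 0.975, 0.0]
wrist_force: [-1.1, -0.5, 4.6]
finger_gap: 0.0602
gripper_force: 32.4
```

```bash
python3 -m handwheel '[{"turn":[0,0,0],"slide":[0,0,-5],"gripper":0.6},{"turn":[0,0,0],"slide":[0,0,-20],"gripper":0.6},{"turn":[0,0,0],"slide":[0,0,-50],"gripper":0.6},{"turn":[0,0,0],"slide":[0,0,-75],"gripper":0.6},{"turn":[0,0,0],"slide":[0,0,-82],"gripper":0.6},{"turn":[0,0,0],"slide":[0,0,-82],"gripper":0.6}]' 45
python3 -c "
from h import *
im,p=snap('wrist','w11'); go(.4605,.4,.04)
t,pt=snap('top','t11'); np.save('p11.npy',p,allow_pickle=True)
a=cv2.resize(im[100:400,160:480],(426,400)); b=cv2.resize(t[150:240,140:230],(360,400),interpolation=cv2.INTER_CUBIC)
cv2.imwrite('pics/c11.png',np.hstack([a,b[:400]]))"
```

```text
time_s: 10.85
position: [0.4577, 0.4006, 0.1238]
tcp_rot: [0.001, 0.221, 0.975, 0.001]
wrist_force: [0.1, 1.1, -1.2]
finger_gap: 0.0594
gripper_force: 48.5
t 10.9 pos [457.1 400.  122.3] yaw 64.5 tilt 0.03 gap 59.0 F [ 0.2  0.  -0.9] slide [-3.   1.4 82.3] turn 0
```

View pics/c11.png

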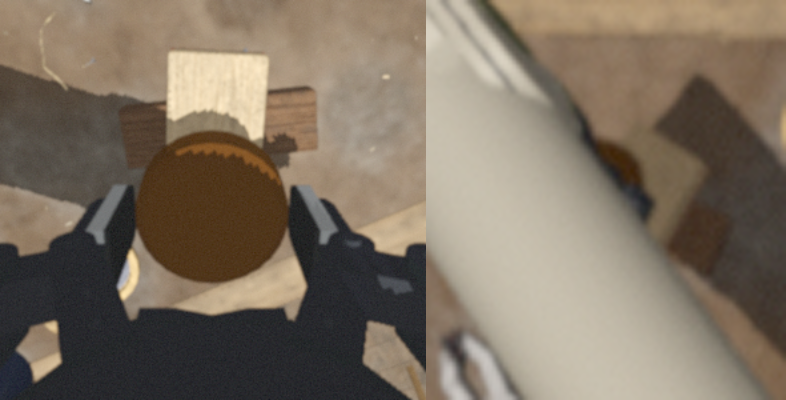

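The wax is held level and the block is undisturbed below it. Moving to the big dish.

```bash
python3 -m handwheel '[{"turn":[0,0,0],"slide":[-8,-12,-15],"gripper":0.6},{"turn":[0,0,0],"slide":[-28,-43,-20],"gripper":0.6},{"turn":[0,0,0],"slide":[-53,-81,-20],"gripper":0.6},{"turn":[0,0,0],"slide":[-79,-121,-20],"gripper":0.6},{"turn":[0,0,0],"slide":[-105,-161,-20],"gripper":0.6},{"turn":[0,0,0],"slide":[-131,-201,-20],"gripper":0.6},{"turn":[0,0,0],"slide":[-157,-241,-20],"gripper":0.6},{"turn":[0,0,0],"slide":[-183,-281,-20],"gripper":0.6}]'
python3 -m handwheel '[{"turn":[0,0,0],"slide":[-24,-38,0],"gripper":0.6},{"turn":[0,0,0],"slide":[-44,-68,0],"gripper":0.6},{"turn":[0,0,0],"slide":[-54,-82,0],"gripper":0.6},{"turn":[0,0,0],"slide":[-55,-84,0],"gripper":0.6},{"turn":[0,0,0],"slide":[-55,-84,0],"gripper":0.6},{"turn":[0,0,0],"slide":[-55,-84,0],"gripper":0.6}]'
python3 -c "
from h import *
np.set_printoptions(suppress=True)
im,p=snap('wrist','w12'); go(.5135,-.032,0); np.save('p12.npy',p,allow_pickle=True)
h=cv2.cvtColor(im,cv2.COLOR_BGR2HSV)
m=cv2.inRange(h,(105,8,60),(135,75,230))
for c in cv2.findContours(m,0,1)[0]:
    if cv2.contourArea(c)>400: print(c.reshape(-1,2).mean(0),np.round(np.hstack(rect(p,c,.003)),1))
cv2.imwrite('pics/w12c.png',im)
"
```

```text
time_s: 11.75
position: [0.5005, 0.0645, 0.1425]
tcp_rot: [-0.0, 0.221, 0.975, 0.0]
wrist_force: [1.1, -0.1, -0.3]
finger_gap: 0.059
gripper_force: 48.5
time_s: 12.35
position: [0.5142, -0.0308, 0.1422]
tcp_rot: [-0.0, 0.22, 0.975, 0.0]
wrist_force: [-0.3, 0.6, -0.3]
finger_gap: 0.0592
gripper_force: 48.5
t 12.4 pos [514.2 -30.7 142.1] yaw 64.6 tilt 0.04 gap 58.8 F [-0.3  0.9 -0.4] slide [ -0.   -1.6 142.1] turn 0
[451.41489362 316.40425532] [730.3  48.8  39.1  29.7  64.5]
[510.16036309 213.38880484] [630.7 151.1  82.2  85.7  38.1]
[317.21134021 179.16494845] [505.  -27.4  73.5  56.3  65.7]
[143.93628809 150.33795014] [ 404.3 -180.5  154.3   61.1   88.8]
[421.32249322  45.16531165] [429.9 117.2  79.3 125.5   7. ]
```

View pics/w12c.png

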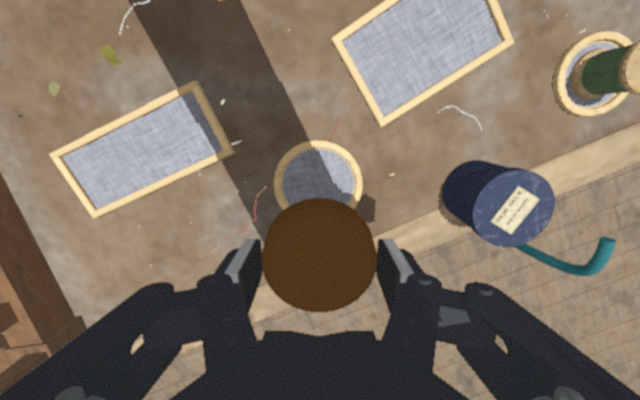

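Wax is held level at ≈(320,254). The big dish's outer rim spans columns 274–364 with its near edge at row 140. The spool stands in its dish at right. My picture views are used up, so it's numbers from here on.

```bash
python3 - <<'E'
from h import *
np.set_printoptions(suppress=True)
p=np.load('p12.npy',allow_pickle=True).item(); im=cv2.imread('pics/w12.png')
q=ray(p,[(319,140),(274,183),(364,183)],.008)*1000; print(q)
tx=np.array([-.902,.431]); print('dish from near edge',q[0,:2]-47*tx,'lr',q[1:,:2].mean(0))
h=cv2.cvtColor(im,cv2.COLOR_BGR2HSV)
m=cv2.inRange(h,(5,120,30),(22,255,255)); m[:195]=0;m[320:]=0;m[:,:255]=0;m[:,385:]=0
c=max(cv2.findContours(m,0,1)[0],key=cv2.contourArea); e=cv2.fitEllipse(c); print(e, ray(p,e[0],.1757)*1000)
# tilt: rays of the disc onto top plane -> size
print(np.hstack(rect(p,c,.1757)))
E
```

```text
[[470.95298761  -9.20032778   8.        ]
 [490.6154165  -70.54592615   8.        ]
 [530.95964939  14.33480734   8.        ]]
dish from near edge [513.34698761 -29.45732778] lr [510.78753294 -28.10555941]
((318.81573486328125, 254.94180297851562), (111.93424224853516, 113.56697845458984), 84.72044372558594) [[510.74332281 -28.5070958  175.7       ]]
[512.1605835  -29.86379242  56.35182571  60.4030304   81.9956665 ]
```

```bash
python3 -m handwheel '[{"turn":[0,0,0],"slide":[-1,0,20],"gripper":0.6},{"turn":[0,0,0],"slide":[-1,0,60],"gripper":0.6},{"turn":[0,0,0],"slide":[-1,0,100],"gripper":0.6},{"turn":[0,0,0],"slide":[-1,0,128],"gripper":0.6},{"turn":[0,0,0],"slide":[-1,0,140],"gripper":0.6},{"turn":[0,0,0],"slide":[-1,0,144],"gripper":0.6},{"turn":[0,0,0],"slide":[-1,0,144],"gripper":0.6}]'
python3 - <<'E'
from h import *
np.set_printoptions(suppress=True)
im,p=snap('wrist','w13'); go(.5135,-.032,-.0085)
h=cv2.cvtColor(im,cv2.COLOR_BGR2HSV)
# near side profile along column 319: print saturation/value transitions
for r in range(130,215,2): print(r,h[r,317:322].mean(0).round().astype(int).tolist(),end=' ')
m=cv2.inRange(h,(5,150,30),(20,255,255)); m[:,:250]=0;m[:,390:]=0;m[:150]=0;m[330:]=0
c=max(cv2.findContours(m,0,1)[0],key=cv2.contourArea); print(cv2.boundingRect(c))
E
```

```text
time_s: 13.1
position: [0.5159, -0.032, -0.0012]
tcp_rot: [0.0, 0.221, 0.975, 0.0]
wrist_force: [0.3, 0.6, -0.6]
finger_gap: 0.059
gripper_force: 48.6
t 13.15 pos [516.3 -32.1  -0.6] yaw 64.5 tilt 0.09 gap 59.0 F [ 0.8 -0.1 -0.3] slide [ 2.6 -1.2  7.8] turn 0
130 [16, 69, 158] 132 [18, 70, 142] 134 [16, 68, 127] 136 [15, 66, 113] 138 [16, 71, 117] 140 [16, 74, 140] 142 [16, 76, 131] 144 [16, 75, 121] 146 [17, 76, 107] 148 [15, 74, 98] 150 [16, 75, 96] 152 [17, 77, 96] 154 [19, 94, 136] 156 [19, 93, 164] 158 [19, 92, 169] 160 [19, 93, 169] 162 [19, 95, 166] 164 [19, 94, 165] 166 [19, 96, 162] 168 [18, 87, 158] 170 [6, 16, 120] 172 [117, 20, 110] 174 [116, 17, 108] 176 [113, 17, 113] 178 [116, 17, 115] 180 [117, 17, 116] 182 [117, 15, 115] 184 [116, 18, 115] 186 [112, 16, 118] 188 [116, 15, 118] 190 [118, 18, 116] 192 [114, 18, 113] 194 [114, 20, 114] 196 [126, 15, 111] 198 [12, 96, 86] 200 [14, 167, 82] 202 [14, 162, 83] 204 [15, 165, 85] 206 [15, 179, 82] 208 [15, 162, 89] 210 [14, 162, 90] 212 [15, 167, 87] 214 [14, 170, 88] (262, 199, 114, 113)
```

```bash
cat > gap.py <<'E'
from h import *
import sys
ro,ri,w,zb=map(float,sys.argv[1:5])
p=vision.camera_params('wrist'); c=319
f=lambda r,z:ray(p,(c,r),z)[0]*1000
tx=pose()[1][:,0]
print('rim w',(f(ro,.008)-f(ri,.008))@tx,'gap bottom/top',(f(ri,.008)-f(w,zb))@tx,(f(ri,.008)-f(w,zb+.022))@tx)
E
python3 gap.py 153.5 169 198 .0109; python3 -c "
from h import *
im=cv2.imread('pics/w13.png'); h=cv2.cvtColor(im,cv2.COLOR_BGR2HSV)
for r in (196,200,204,208): print(r,[ (c,)+tuple(h[r,c]) for c in list(range(258,290,3))+list(range(350,384,3))])" | sed 's/np.uint8//g'
```

```text
rim w 8.314437732842087 gap bottom/top 15.428618660660327 9.485065785410582
196 [(258, (19), (93), (161)), (261, (18), (93), (154)), (264, (15), (33), (125)), (267, (110), (20), (117)), (270, (120), (19), (124)), (273, (116), (15), (123)), (276, (120), (17), (120)), (279, (111), (15), (121)), (282, (120), (15), (118)), (285, (128), (16), (125)), (288, (120), (13), (120)), (350, (116), (15), (116)), (353, (113), (12), (190)), (356, (115), (15), (209)), (359, (111), (13), (199)), (362, (117), (13), (196)), (365, (117), (13), (203)), (368, (115), (15), (187)), (371, (15), (38), (233)), (374, (20), (87), (212)), (377, (20), (78), (246)), (380, (22), (71), (255)), (383, (22), (68), (255))]
200 [(258, (19), (94), (152)), (261, (18), (27), (125)), (264, (123), (20), (116)), (267, (113), (19), (118)), (270, (116), (17), (121)), (273, (116), (17), (121)), (276, (117), (21), (124)), (279, (116), (17), (118)), (282, (110), (13), (115)), (285, (113), (17), (123)), (288, (115), (25), (113)), (350, (120), (17), (119)), (353, (120), (13), (119)), (356, (115), (15), (198)), (359, (117), (12), (205))
[... 748 characters left out ...]
, (202)), (377, (19), (68), (249)), (380, (19), (82), (237)), (383, (25), (63), (255))]
208 [(258, (150), (2), (118)), (261, (110), (13), (119)), (264, (113), (18), (116)), (267, (113), (20), (116)), (270, (120), (13), (116)), (273, (105), (18), (116)), (276, (124), (15), (116)), (279, (116), (16), (125)), (282, (110), (13), (118)), (285, (8), (30), (95)), (288, (13), (143), (80)), (350, (15), (123), (81)), (353, (4), (18), (101)), (356, (113), (9), (117)), (359, (123), (13), (198)), (362, (115), (14), (212)), (365, (115), (14), (195)), (368, (117), (13), (204)), (371, (120), (12), (190)), (374, (115), (14), (207)), (377, (3), (11), (217)), (380, (19), (80), (222)), (383, (20), (80), (255))]
```

```bash
python3 -m handwheel '[{"turn":[0,0,0],"slide":[3,0,0],"gripper":0.6},{"turn":[0,0,0],"slide":[5,0,0],"gripper":0.6},{"turn":[0,0,0],"slide":[5,0,3],"gripper":0.6},{"turn":[0,0,0],"slide":[5,0,5],"gripper":0.6},{"turn":[0,0,0],"slide":[5,0,6],"gripper":0.6},{"turn":[0,0,0],"slide":[5,0,6],"gripper":0.6}]'
python3 -m handwheel '[{"turn":[0,0,0],"slide":[0,0,1],"gripper":0.6},{"turn":[0,0,0],"slide":[0,0,2],"gripper":0.6},{"turn":[0,0,0],"slide":[0,0,2],"gripper":0.6}]'
python3 - <<'E'
from h import *
im,p=snap('wrist','w14'); go(.5135,-.032,-.0085)
h=cv2.cvtColor(im,cv2.COLOR_BGR2HSV)
g=[h[r,317:322].mean(0) for r in range(130,240)]
k=['d' if x[0]>90 and x[1]<40 else 'W' if x[1]>130 else 'r' if 85<x[1]<130 else '.' for x in g]; print(''.join(k))
E
```

```text
time_s: 13.75
position: [0.5108, -0.0302, -0.008]
tcp_rot: [-0.0, 0.221, 0.975, -0.0]
wrist_force: [0.2, 0.2, -1.3]
finger_gap: 0.0591
gripper_force: 48.6
time_s: 14.05
position: [0.511, -0.0302, -0.0085]
tcp_rot: [-0.0, 0.221, 0.975, 0.0]
wrist_force: [-9.5, 1.5, 21.4]
finger_gap: 0.0591
gripper_force: 51.0
t 14.1 pos [511.  -30.2  -8.5] yaw 64.4 tilt 0.04 gap 59.0 F [-8.4  0.3 21.3] slide [-3.  -0.5  0. ] turn 0
...................................rrrrrrrrrrrrrrr..ddddddddddddddd.rWWWWWWWWWWWWWWWWWWWWWWWWWWWWWWWWWWWWWWWWW
```

```bash
python3 gap.py 165 181 198 .003
python3 -m handwheel '[{"turn":[0,0,0],"slide":[0,0,-2],"gripper":0.6},{"turn":[0,0,0],"slide":[0,0,-2],"gripper":0.8},{"turn":[0,0,0],"slide":[0,0,-2],"gripper":1},{"turn":[0,0,0],"slide":[0,0,-2],"gripper":1},{"turn":[0,0,0],"slide":[0,0,-2],"gripper":1},{"turn":[0,0,0],"slide":[0,0,-25],"gripper":1},{"turn":[0,0,0],"slide":[0,0,-65],"gripper":1},{"turn":[0,0,0],"slide":[0,0,-110],"gripper":1}]'
python3 - <<'E'
from h import *
np.set_printoptions(suppress=True)
im,p=snap('wrist','w15'); go(.46,.399,.15,62)
h=cv2.cvtColor(im,cv2.COLOR_BGR2HSV)
m=cv2.inRange(h,(5,140,30),(20,255,255)); m[:,:220]=0;m[:,420:]=0
c=max(cv2.findContours(m,0,1)[0],key=cv2.contourArea); x,y,w,hh=cv2.boundingRect(c); print(x,y,w,hh)
r=y+hh//2
for rr in (r,): 
  l=[('d' if a[0]>100 and a[1]<40 else 'W' if a[1]>130 else 'r' if a[1]>60 and a[2]>110 else '.') for a in h[rr,x-40:x+w+40]]; print(''.join(l))
l=[('d' if a[0]>100 and a[1]<40 else 'W' if a[1]>130 else 'r' if a[1]>60 and a[2]>110 else '.') for a in h[y-40:y+hh+40,x+w//2]]; print(''.join(l))
E
```

```text
rim w 8.333433468929911 gap bottom/top 10.478915187358645 4.540874460886295
time_s: 14.9
position: [0.5098, -0.0304, 0.1005]
tcp_rot: [-0.001, 0.221, 0.975, -0.001]
wrist_force: [0.8, 0.6, 0.4]
finger_gap: 0.0855
gripper_force: 0.0
t 14.95 pos [514.1 -30.6 108.5] yaw 64.4 tilt 0.46 gap 85.3 F [ 5.  -0.3  8.1] slide [234.2 364.2 -41.6] turn 2.4
287 169 66 68
.........rrrr.........rrrrrrrrrr.dddddd.WWWWWWWWWWWWWWWWWWWWWWWWWWWWWWWWWWWWWWWWWWWWWWWWWWWWWWWWWWWWWWWWWW..dddd.rrrrrrrrrr......rrrrr.........r.r
rrrrrrrrrrrrrrrrrrrrrrrrrrrrr.ddddddddd..WWWWWWWWWWWWWWWWWWWWWWWWWWWWWWWWWWWWWWWWWWWWWWWWWWWWWWWWWWWWWWWWWWWrrrrrrrrrr..............................
```

```bash
python3 -m handwheel '[{"turn":[0,0,0],"slide":[8,12,-20],"gripper":1},{"turn":[0,0,0],"slide":[28,43,-42],"gripper":1},{"turn":[0,0,1],"slide":[53,81,-42],"gripper":1},{"turn":[0,0,2],"slide":[79,121,-42],"gripper":1},{"turn":[0,0,2.4],"slide":[105,161,-42],"gripper":1},{"turn":[0,0,2.4],"slide":[131,201,-42],"gripper":1},{"turn":[0,0,2.4],"slide":[157,241,-42],"gripper":1},{"turn":[0,0,2.4],"slide":[183,281,-42],"gripper":1}]'
python3 -c "
from h import *
go(.46,.3995,.15,62)"
```

```text
time_s: 15.75
position: [0.4664, 0.3041, 0.1422]
tcp_rot: [0.0, 0.242, 0.97, 0.0]
wrist_force: [0.6, 0.0, 0.4]
finger_gap: 0.0854
gripper_force: 0.0
t 15.75 pos [466.4 304.1 142.2] yaw 62.0 tilt 0.02 gap 85.4 F [0.6 0.  0.4] slide [50.4 81.3 -7.8] turn 0.0
```

```bash
python3 -m handwheel '[{"turn":[0,0,0],"slide":[20,32,0],"gripper":1},{"turn":[0,0,0],"slide":[38,61,0],"gripper":1},{"turn":[0,0,0],"slide":[48,78,0],"gripper":1},{"turn":[0,0,0],"slide":[50,81,0],"gripper":1},{"turn":[0,0,0],"slide":[50,81,0],"gripper":1},{"turn":[0,0,0],"slide":[50,81,0],"gripper":1}]'
python3 - <<'E'
from h import *
np.set_printoptions(suppress=True)
im,p=snap('wrist','w16'); go(.46,.3995,.15,62)
h=cv2.cvtColor(im,cv2.COLOR_BGR2HSV)
def cls(m,n,z,lo):
    for c in cv2.findContours(cv2.morphologyEx(m,cv2.MORPH_OPEN,np.ones((3,3))),0,1)[0]:
        if cv2.contourArea(c)>lo: print(n,cv2.boundingRect(c),cv2.contourArea(c),np.hstack(rect(p,c,z)).round(1))
roi=np.zeros(h.shape[:2],np.uint8); roi[110:260,240:410]=255
print([h[r,c].tolist() for r,c in [(150,320),(180,325),(210,320),(185,385),(185,270),(120,300)]])
# pale block: gradient-based, row/col profiles
for r in (150,170,200): print(r,''.join('%d'%(v//26) for v in h[r,250:400,2]))
for r in (150,170,200): print(r,''.join('%d'%(v//26) for v in h[r,250:400,1]))
for c in (310,330): print(c,''.join('%d'%(v//26) for v in h[100:260,c,2]))
for c in (310,330): print(c,''.join('%d'%(v//26) for v in h[100:260,c,1]))
E
```

```text
time_s: 16.35
position: [0.4614, 0.3957, 0.1422]
tcp_rot: [0.0, 0.242, 0.97, -0.0]
wrist_force: [-0.1, -0.2, -0.6]
finger_gap: 0.0856
gripper_force: 0.0
t 16.4 pos [461.4 395.6 142.3] yaw 61.9 tilt 0.03 gap 85.4 F [ 0.5 -0.2  0.5] slide [ 3.1  2.7 -7.7] turn -0.1
[[19, 62, 222], [19, 63, 227], [19, 76, 124], [14, 103, 134], [10, 112, 73], [16, 75, 150]]
150 554444555555555555555555555555555555555678888888888888888888888888888888888888888888888888888888888888888899876666666666666666666666655565565666666666
170 455555555555555555555544444333333333333578899888888888888888888888888888888899998888888788888888888888888888765455555555555555555555555666555555555565
200 332322332222222222222222222222222222222234444555454554544444444555555555555455544455545555555568877888877876432222222223445544433322244445555666666666
150 333333332333332332222323232222222222222222222222222222222222222222222222222222222222222222222222222222222222222222222222222222222222222222222222222222
170 222222211111111211222222222232333334343322222222222222222222222222222222222222222222222222222222222222222222234444444334434433344434443333344444432222
200 111111111223334443443444444333433333434333333332222333322332223232223222333222333332232332232322222222222222333334344444444444434333333222222222222222
310 6666665666666666665555555555555678888888888888888888888888888889989888888888888888888875444544444444454444455455555444555544444444444444545454444444433222233222
330 4555545444444455555555555555555678888888888888898888888888888888888888888888888888888888865444444444444444445444544444555554544445454555554444444554432233233232
310 2222222222222222222322222222233222222222222222222222222222222222222222222222222222222222322222322222222222322222222222222222222232222222222222322232223323332323
330 2222333333333322322222222222223222222222222222222222222222222222222222222222222222222222223333333232332333333333333333233233332332323322222332232332333323332322
```

```bash
python3 - <<'E'
from h import *
np.set_printoptions(suppress=True)
p=vision.camera_params('wrist')
a=ray(p,[(289.5,150),(359,150),(290.3,200),(356.5,200),(324,131),(324,248)],.052)*1000
for i in (0,2,4): print(a[i:i+2].mean(0),np.linalg.norm(a[i+1]-a[i]))
d=a[2]+a[3]-a[0]-a[1]; print('long axis',np.degrees(np.arctan2(d[1],d[0])))
M=pose(); c=(a[0]+a[1]+a[2]+a[3])/4
print('lateral offset tool y', M[1][:,1]@((a[2]+a[3])/2/1000-M[0])*1000,M[1][:,1]@((a[0]+a[1])/2/1000-M[0])*1000,'x',M[1][:,0]@(a[4:].mean(0)/1000-M[0])*1000)
E
```

```text
[426.19763442 420.41799846  52.        ] 60.10098273837486
[465.56157766 398.86559013  52.        ] 59.95650030788843
[459.79170987 402.51092939  52.        ] 108.15252340434166
long axis -28.701432193512506
lateral offset tool y 4.8181390916307505 5.327088079941642 x 4.70565730552327
```

```bash
python3 -m handwheel '[{"turn":[0,0,0],"slide":[2,2,20],"gripper":1},{"turn":[0,0,0.6],"slide":[4,4,55],"gripper":1},{"turn":[0,0,0.6],"slide":[4,4,90],"gripper":1},{"turn":[0,0,0.6],"slide":[4,4,115],"gripper":1},{"turn":[0,0,0.6],"slide":[4,4,128],"gripper":1},{"turn":[0,0,0.6],"slide":[4,4,134],"gripper":1},{"turn":[0,0,0.6],"slide":[4,4,134],"gripper":1}]'
python3 -m handwheel '[{"turn":[0,0,0],"slide":[0,0,0],"gripper":0.8},{"turn":[0,0,0],"slide":[0,0,0],"gripper":0.65},{"turn":[0,0,0],"slide":[0,0,0],"gripper":0.6},{"turn":[0,0,0],"slide":[0,0,0],"gripper":0.6},{"turn":[0,0,0],"slide":[0,0,0],"gripper":0.6}]' 50
```

```text
time_s: 17.1
position: [0.4594, 0.4023, 0.0085]
tcp_rot: [0.0, 0.247, 0.969, 0.0]
wrist_force: [0.3, 0.2, -0.0]
finger_gap: 0.0854
gripper_force: 0.0
time_s: 17.6
position: [0.4599, 0.4033, 0.01]
tcp_rot: [0.001, 0.247, 0.969, 0.001]
wrist_force: [-0.2, -1.3, 6.9]
finger_gap: 0.0604
gripper_force: 55.0
```

```bash
python3 -m handwheel '[{"turn":[0,0,0],"slide":[0,0,-4],"gripper":0.6},{"turn":[0,0,0],"slide":[0,0,-15],"gripper":0.6},{"turn":[0,0,0],"slide":[0,0,-40],"gripper":0.6},{"turn":[0,0,0],"slide":[0,0,-75],"gripper":0.6},{"turn":[0,0,0],"slide":[0,0,-105],"gripper":0.6},{"turn":[0,0,0],"slide":[0,0,-120],"gripper":0.6},{"turn":[0,0,0],"slide":[0,0,-120],"gripper":0.6}]' 60
python3 -c "
from h import *
im,p=snap('wrist','w17'); go(.431,.1155,.13,6.9)"
```

```text
time_s: 18.3
position: [0.46, 0.4036, 0.1308]
tcp_rot: [0.001, 0.247, 0.969, 0.002]
wrist_force: [0.3, 0.3, -2.2]
finger_gap: 0.0604
gripper_force: 65.5
t 18.35 pos [459.2 402.8 128.6] yaw 61.5 tilt 0.08 gap 60.6 F [-0.8 -0.  -1.4] slide [-112.5 -265.9   -1.7] turn 54.6
```

```bash
python3 -m handwheel '[{"turn":[0,0,4],"slide":[-8,-19,0],"gripper":0.6},{"turn":[0,0,11],"slide":[-23,-54,0],"gripper":0.6},{"turn":[0,0,19],"slide":[-39,-93,0],"gripper":0.6},{"turn":[0,0,27],"slide":[-56,-133,0],"gripper":0.6},{"turn":[0,0,35],"slide":[-73,-173,0],"gripper":0.6},{"turn":[0,0,43],"slide":[-90,-212,0],"gripper":0.6},{"turn":[0,0,50],"slide":[-104,-246,0],"gripper":0.6},{"turn":[0,0,54.6],"slide":[-112,-266,0],"gripper":0.6}]'
python3 -m handwheel '[{"turn":[0,0,0],"slide":[0,0,0],"gripper":0.6},{"turn":[0,0,0],"slide":[0,0,0],"gripper":0.6},{"turn":[0,0,0],"slide":[0,0,0],"gripper":0.6}]'
python3 - <<'E'
from h import *
np.set_printoptions(suppress=True)
im,p=snap('wrist','w18'); go(.431,.1155,.0,6.9)
h=cv2.cvtColor(im,cv2.COLOR_BGR2HSV)
pr=lambda a,k:''.join('%d'%(v//26) for v in a[:,k])
for r in (130,150,170,190): print(r,pr(h[r,200:440],2)); print(r,pr(h[r,200:440],1)); 
for c in (290,320,350): print(c,pr(h[0:300,c],2)); print(c,pr(h[0:300,c],1))
E
```

```text
time_s: 19.15
position: [0.4288, 0.1121, 0.1264]
tcp_rot: [-0.001, 0.666, 0.746, -0.002]
wrist_force: [0.9, 0.7, -0.1]
finger_gap: 0.0602
gripper_force: 65.5
time_s: 19.45
position: [0.4299, 0.1163, 0.1274]
tcp_rot: [-0.0, 0.663, 0.749, -0.001]
wrist_force: [0.3, -0.2, -0.4]
finger_gap: 0.0607
gripper_force: 65.5
t 19.5 pos [430.  116.4 127.6] yaw 7.0 tilt 0.06 gap 60.5 F [ 0.2  0.2 -0.9] slide [ -0.9   1.  127.6] turn 0.1
130 555555454545445444555555555555555555555555555555555555555555555555555568999987666666677777666666666666666666666666666666666667666676667777776676666666666666666666688999987655656666555555555555555555555555555555555565555555555555555555555555
130 333333333333333333333333333333333333333333333322222222222222222222222233333333100000000000000000000000000000000000000000000000000000000000000000000000000000000000133333333211111111111112122222222222222222221222211111212222222222222222222222
150 44444555555555554544454444445455555555555555555555555555555555554444444556666554455555555554555554444444444444444444444444444444444444444444444444444444444444444455666665445555555
[... 2416 characters left out ...]
222222333333333333333333332323233323233333333333323233333333333333333332333332323333332333
350 555555555555555555555555555555555555555555555555555666666666665555555555555555555555555555555555555555555555555555568899998766666666666666666666676644445555678899988888888888888888888888888888888888888888888887544455444444444445444444545544444555555555555555555555555555555545555555454555555545454545
350 111111111111111111111111111111111111111111111111111111111111111111222222222232233323322322232222222222222222111111123333333300000000000000000000000001332222222222222222222222222222222222222222222222222222222222222222222222222322222322232222222222222222222322222222222223333233232332232333333332323333
```

```bash
python3 - <<'E'
from h import *
np.set_printoptions(suppress=True)
p=vision.camera_params('wrist'); P,M,_=pose()
a=ray(p,[(318.5,125.5),(278,130),(358.5,130)],.008); b=ray(p,(318.5,149.5),.1405)
print('tool xy of tray near inner edge',((a-P)@M*1000)[:,:2],'block near bottom edge',((b-P)@M*1000)[:,:2])
E
```

```text
tool xy of tray near inner edge [[ 62.67822492  -0.90271514]
 [ 58.51456625 -39.24251882]
 [ 58.58443342  36.96721466]] block near bottom edge [[53.4356704 -0.8632592]]
```

```bash
python3 -m handwheel '[{"turn":[0,0,0],"slide":[0,0,20],"gripper":0.6},{"turn":[0,0,0],"slide":[0,0,60],"gripper":0.6},{"turn":[0,0,0],"slide":[0,0,95],"gripper":0.6},{"turn":[0,0,0],"slide":[0,0,115],"gripper":0.6},{"turn":[0,0,0],"slide":[0,0,124],"gripper":0.6},{"turn":[0,0,0],"slide":[0,0,128],"gripper":0.6},{"turn":[0,0,0],"slide":[0,0,128],"gripper":0.6},{"turn":[0,0,0],"slide":[0,0,128],"gripper":0.6}]'
cat > prof.py <<'E'
from h import *
import sys
im,p=snap('wrist',sys.argv[1]); go(0,0,0)
h=cv2.cvtColor(im,cv2.COLOR_BGR2HSV); s=h[:,:,1].astype(int)
pr=lambda a,k:''.join('%d'%min(9,v//26) for v in a[:,k])
for c in (285,318,350): print(c,pr(h[90:190,c],2)); print(c,pr(h[90:190,c],1))
for r in map(int,sys.argv[2:]): print(r,pr(h[r,200:440],2)); print(r,pr(h[r,200:440],1))
E
python3 prof.py w19 150 170
```

```text
time_s: 20.3
position: [0.4312, 0.1159, 0.0012]
tcp_rot: [0.0, 0.663, 0.748, 0.001]
wrist_force: [0.5, 0.5, -0.6]
finger_gap: 0.0609
gripper_force: 65.4
t 20.35 pos [431.1 115.9   1.2] yaw 6.9 tilt 0.11 gap 60.3 F [-0.7 -0.1 -0.5] slide [-6.350e+01 -4.419e+02  4.000e-01] turn 0
285 5656555555555555555555678898999998876567766666666677776667754445556778888888888888888888888888888888
285 1111111111111111221112233333333333332000000000000000000000001332222222222222222222222222222222222222
318 5555555555555555555555678899998998875456766666666666666666654445556788888888888888888888888888888888
318 2211111111111111111111233333333333333000000000000000000000002322223222222222222222222222222222222222
350 5555555555555555555555678899999888876556666666777776666666655445555688888888888888888888888888888888
350 1212111122122222222212233333333333331000000000000000000000001333232222222222222222222222222222222222
150 555555555555555555555555555555678889999999875445666666666665555444444444444444444444544445444444444444444444444444444444444454544444444444444554445444545444444444444444444444555555666666665555567889999999876555555555555555555555555555555555
150 322322222222222223222222222222333333333333334200000000000002222211112333333333232221111111111221121122333332332211112222222211112333333333322111211111122222223333333333322222233320000000000000233333333333332222222111111111111121111122212212
170 555555555555555555555555555555556788899999987655678888888888888888888888888888888888888888888888888888888888888888888888888888888888888888888888888888888888889888888888888888888888888888887655788899999988755555555555555656666555555555555555
170 333333333333333333333333233323323333333323333320122222222222222222222222222222222222222222222222222222222222222222222222222222222222222222222222222222222222222222222222222222222222222222222223333333333333322222211111111111111111111212121211
```

```bash
python3 - <<'E'
from h import *
p=vision.camera_params('wrist'); P,M,_=pose()
a=ray(p,(318.5,126.5),.008); b=ray(p,(318.5,149.5),.0137)
print(((a-P)@M*1000)[:,:2],((b-P)@M*1000)[:,:2])
l=ray(p,[(246,150),(393.5,150)],.008);m=ray(p,[(258,150),(381,150)],.0137)
print((l-P)@M*1000,(m-P)@M*1000)
E
```

```text
[[64.80651682 -0.87069628]] [[53.40066964 -0.86263698]]
[[ 52.54728689 -39.75090426  -6.85579132]
 [ 52.59630079  39.41456259  -6.72198356]] [[ 53.12701837 -32.15061852 -12.54253468]
 [ 53.16639053  31.49330565 -12.4349619 ]]
```

Near gap is 11.4 mm against the nominal 9 mm; shift 2 mm and lower to contact.

```bash
python3 -m handwheel '[{"turn":[0,0,0],"slide":[2,0,2],"gripper":0.6},{"turn":[0,0,0],"slide":[2,0,5],"gripper":0.6},{"turn":[0,0,0],"slide":[2,0,8],"gripper":0.6},{"turn":[0,0,0],"slide":[2,0,9],"gripper":0.6},{"turn":[0,0,0],"slide":[2,0,9],"gripper":0.6}]'
python3 -m handwheel '[{"turn":[0,0,0],"slide":[0,0,1],"gripper":0.6},{"turn":[0,0,0],"slide":[0,0,2],"gripper":0.6},{"turn":[0,0,0],"slide":[0,0,2],"gripper":0.6}]'
```

```text
time_s: 20.85
position: [0.43, 0.1174, -0.0088]
tcp_rot: [-0.0, 0.664, 0.748, -0.0]
wrist_force: [-0.0, -0.3, -1.2]
finger_gap: 0.0606
gripper_force: 65.5
time_s: 21.15
position: [0.4301, 0.1175, -0.0091]
tcp_rot: [-0.001, 0.664, 0.748, -0.0]
wrist_force: [-15.2, -4.3, 37.4]
finger_gap: 0.0608
gripper_force: 69.8
```

```bash
python3 -m handwheel '[{"turn":[0,0,0],"slide":[0,0,-2],"gripper":0.6},{"turn":[0,0,0],"slide":[0,0,-2],"gripper":0.8},{"turn":[0,0,0],"slide":[0,0,-2],"gripper":1},{"turn":[0,0,0],"slide":[0,0,-2],"gripper":1},{"turn":[0,0,0],"slide":[0,0,-2],"gripper":1},{"turn":[0,0,0],"slide":[0,0,-25],"gripper":1},{"turn":[0,0,0],"slide":[0,0,-65],"gripper":1},{"turn":[0,0,0],"slide":[0,0,-110],"gripper":1}]'
python3 prof.py w20 150
python3 -c "
from h import *
go(.4625,.4025,.15,-19.2)"
```

```text
time_s: 21.95
position: [0.4291, 0.1169, 0.0996]
tcp_rot: [-0.0, 0.664, 0.748, -0.001]
wrist_force: [0.5, 1.5, -1.1]
finger_gap: 0.0855
gripper_force: 0.0
t 22.0 pos [433.1 118.2 107. ] yaw 6.8 tilt 0.43 gap 85.0 F [5.  1.4 7.5] slide [ -66.3 -444.8  103.7] turn 0
285 5555555555555565556655555678999999866777777777666788889989999999988888888999999999999999999999888888
285 2222222222222211111122111233333333310000000000001222222222222222222222222222222222222222222222222222
318 5566566666666666666666666678999999767777777777656788889998889999999988889999999999998999988888988655
318 1212111111111111111111111233333333300000000000012222222222222222222222222222222222222222222222222233
350 5555555555555555555555555678999998766676667776656788888999999999998989999998888899999998765555555555
350 2222222222222222212221111233333333200000000000022222222222222222222222222222222222222222222222223222
150 555555555555555555555555555555555555555555555555555555555555555555789999998666777778899988888888999999888988889998899999888899888998889999999999888999999999988766777667899999976555666666666666666566666666666666656666666655555555555555555555
150 333333333333333333333322333223223323332333333323333333323232332232333333333200000002222222222222222222222222222222222222222222222222222222222222222222222222222100000002333333332221211111111111111221111112111121111121122212222222222222222232
t 22.0 pos [433.1 118.2 107. ] yaw 6.8 tilt 0.43 gap 85.0 F [5.  1.4 7.5] slide [278.9  63.1 -41.8] turn 26.0
```

```bash
python3 -m handwheel '[{"turn":[0,0,2],"slide":[15,3,-20],"gripper":1},{"turn":[0,0,6],"slide":[50,11,-35],"gripper":1},{"turn":[0,0,10],"slide":[92,21,-42],"gripper":1},{"turn":[0,0,15],"slide":[135,31,-42],"gripper":1},{"turn":[0,0,20],"slide":[180,41,-42],"gripper":1},{"turn":[0,0,25],"slide":[225,51,-42],"gripper":1},{"turn":[0,0,26],"slide":[262,59,-42],"gripper":1},{"turn":[0,0,26],"slide":[279,63,-42],"gripper":1}]'
python3 -m handwheel '[{"turn":[0,0,0],"slide":[0,0,30],"gripper":1},{"turn":[0,0,0],"slide":[0,0,40],"gripper":1},{"turn":[0,0,0],"slide":[0,0,40],"gripper":1},{"turn":[0,0,0],"slide":[0,0,40],"gripper":1}]'
python3 - <<'E'
from h import *
np.set_printoptions(suppress=True)
im,p=snap('wrist','w21'); go(.4625,.4025,.1,-19.2)
h=cv2.cvtColor(im,cv2.COLOR_BGR2HSV)
m=cv2.inRange(h,(3,92,40),(17,200,200)); m=cv2.morphologyEx(m,cv2.MORPH_OPEN,np.ones((5,5))); m[:,:150]=0;m[:,480:]=0
for c in cv2.findContours(m,0,1)[0]:
    if cv2.contourArea(c)>600: print(cv2.boundingRect(c),cv2.contourArea(c),np.hstack(rect(p,c,.022)).round(1))
pr=lambda a,k:''.join('%d'%min(9,v//26) for v in a[:,k])
for r in (120,160,200): print(r,pr(h[r,220:420],2)); print(r,pr(h[r,220:420],1))
for c in (310,325): print(c,pr(h[40:290,c],2)); print(c,pr(h[40:290,c],1))
E
```

```text
time_s: 22.8
position: [0.458, 0.406, 0.1403]
tcp_rot: [-0.001, 0.814, 0.581, -0.0]
wrist_force: [-0.6, -1.4, -1.1]
finger_gap: 0.0859
gripper_force: 0.0
time_s: 23.2
position: [0.4598, 0.4015, 0.1019]
tcp_rot: [0.0, 0.815, 0.579, 0.0]
wrist_force: [-0.0, -0.1, 0.1]
finger_gap: 0.0857
gripper_force: 0.0
t 23.25 pos [460.  401.8 102.4] yaw -19.2 tilt 0.07 gap 85.3 F [ 0.  -0.   0.5] slide [1.5 2.1 2.4] turn 0.0
(300, 233, 46, 34) 696.0 [446.8 356.6  32.7  41.   70.8]
(297, 112, 54, 68) 2690.5 [477.9 444.3  54.7  43.2  71.2]
120 55555555555555555555555555555555555555555555555555556666666666666666666666655555555666555555555555555555555555555555555555555555555556666666666666666666666656665656566665666666666666656666555555555555
120 22333333333333223333333333333333322332233232222222222222222222222222222222223333334333444444444443443334443333333333333334444444434322122222222222222222222222222222322223222222222322222222222222222222
160 5555555555555555555555545554545555555566566666666666666666666666666656656555554555555554455556555555555555555555544322222222223222333333333333333333332333333
[... 978 characters left out ...]
2112222222223434444344433344443443433443433334444444344434443333433333333333333333333333323444443344434344343444434434343343433434443343434444344433345344444434434433321112111211111222222222
325 5555555555555555555655555555555555555555555555555655555555555666666666655555555555555555555555555555555555555555555555555555555555554433222222222222222222222222222222222222222222222222222222322223223222222222222222222222222223223223233333233333233333
325 1112211221111111111111111111111111111111111111111111111222222221212222223433344444344434434333333343444443333333333333433433333333443344333443433334334444343443444434343343343433332344444344444343433434434434443434443443444344332121111111111111111211
```

```bash
python3 - <<'E'
from h import *
np.set_printoptions(suppress=True)
p=vision.camera_params('wrist'); P,M,_=pose()
a=ray(p,[(297,120),(350.5,120),(297.5,200),(348,200),(320,267.5),(320,114)],.022); print((a-P)@M*1000)
E
```

```text
[[ 67.40662179 -18.77197539  80.44401047]
 [ 67.44489514  24.54980364  80.46958728]
 [  0.23236962 -19.60062544  80.36503825]
 [  0.25741547  24.35341954  80.39097224]
 [-64.80464734   0.10717758  80.30066644]
 [ 72.08595873  -0.15886535  80.46044744]]
```

```bash
python3 -m handwheel '[{"turn":[0,0,0],"slide":[2,1,20],"gripper":1},{"turn":[0,0,0],"slide":[3.5,2.5,50],"gripper":1},{"turn":[0,0,0],"slide":[3.5,2.5,80],"gripper":1},{"turn":[0,0,0],"slide":[3.5,2.5,98],"gripper":1},{"turn":[0,0,0],"slide":[3.5,2.5,108],"gripper":1},{"turn":[0,0,0],"slide":[3.5,2.5,115],"gripper":1},{"turn":[0,0,0],"slide":[3.5,2.5,115],"gripper":1}]'
python3 -m handwheel '[{"turn":[0,0,0],"slide":[0,0,0],"gripper":0.75},{"turn":[0,0,0],"slide":[0,0,0],"gripper":0.6},{"turn":[0,0,0],"slide":[0,0,0],"gripper":0.5},{"turn":[0,0,0],"slide":[0,0,0],"gripper":0.4},{"turn":[0,0,0],"slide":[0,0,0],"gripper":0.4},{"turn":[0,0,0],"slide":[0,0,0],"gripper":0.4}]' 50
```

```text
time_s: 23.95
position: [0.4631, 0.4045, -0.0135]
tcp_rot: [-0.0, 0.815, 0.58, 0.0]
wrist_force: [-0.2, -0.5, -0.1]
finger_gap: 0.0856
gripper_force: 0.0
time_s: 24.55
position: [0.4635, 0.405, -0.0126]
tcp_rot: [-0.0, 0.815, 0.58, 0.001]
wrist_force: [-0.9, -0.9, 6.9]
finger_gap: 0.0433
gripper_force: 51.4
```

```bash
python3 -m handwheel '[{"turn":[0,0,0],"slide":[0,0,-4],"gripper":0.4},{"turn":[0,0,0],"slide":[0,0,-15],"gripper":0.4},{"turn":[0,0,0],"slide":[0,0,-40],"gripper":0.4},{"turn":[0,0,0],"slide":[0,0,-75],"gripper":0.4},{"turn":[0,0,0],"slide":[0,0,-105],"gripper":0.4},{"turn":[0,0,0],"slide":[0,0,-120],"gripper":0.4},{"turn":[0,0,0],"slide":[0,0,-120],"gripper":0.4}]' 60
python3 - <<'E'
from h import *
im,p=snap('wrist','w22'); go(.4045,-.181,.11,-1.4)
h=cv2.cvtColor(im,cv2.COLOR_BGR2HSV)
pr=lambda a,k:''.join('%d'%min(9,v//26) for v in a[:,k])
for r in (160,200): print(r,pr(h[r,220:420],2)); print(r,pr(h[r,220:420],1))
for c in (310,325): print(c,pr(h[0:290,c],1))
E
```

```text
time_s: 25.25
position: [0.4638, 0.4054, 0.1087]
tcp_rot: [-0.0, 0.815, 0.58, 0.002]
wrist_force: [0.2, 0.9, -0.6]
finger_gap: 0.0433
gripper_force: 61.3
t 25.3 pos [463.  404.7 106.5] yaw -19.1 tilt 0.07 gap 43.2 F [ 0.2  0.2 -2. ] slide [-572.4  136.8   -4.1] turn -17.7
160 55555555555555555555555555555555566665666666666666544555555555555555555555566666665555555555656665545555555555556665555556555555433333333333322222333333333344555666666555555555666666665666666656556655
160 22222222222222222222222223222322222222222222222222334343333333333333343333333333334433334344343333343433333333343344443444444444444344344434443534333322222232222222223332322332222222222222222222222222
200 66666666666666666666666666666666666666666666666555655455555666666665554555556666665555555555555543222322223222233332222222322222223332222222322232223333333333333323333333323233333333333333333333333332
200 22222222222222222222222222222222222222222222222222233444333333333334444333333334334443433333333333334333333333434333433334343333432434443344434443332233322323322333232322333322332333333222232222222333
310 22222222222222222222222221111111111111111111111112121222221211211111111111111111111111111112111111221121221221222222344444344434443444444444444343444444444443444433343334443334333344344333443333333333333333333334434433333443432333334333333233433344333333334333433333334343334334443344333334
325 22222222222222222222221222222221111111111111111111112212111111111111111111111111111111111111111111111211212111111112333333333333333333333333444344433333343333333333333333333333333334333333333333333223333433443333343333433333333434333433333443333434434433434443334433434434334434344333333343
```

```bash
python3 -m handwheel '[{"turn":[0,0,0],"slide":[-15,4,-15],"gripper":0.4},{"turn":[0,0,-2],"slide":[-50,12,-20],"gripper":0.4},{"turn":[0,0,-4],"slide":[-93,22,-20],"gripper":0.4},{"turn":[0,0,-6],"slide":[-138,33,-20],"gripper":0.4},{"turn":[0,0,-8],"slide":[-183,44,-20],"gripper":0.4},{"turn":[0,0,-10],"slide":[-228,54,-20],"gripper":0.4},{"turn":[0,0,-12],"slide":[-273,65,-20],"gripper":0.4},{"turn":[0,0,-14],"slide":[-318,76,-20],"gripper":0.4}]'
python3 -c "
from h import *
go(.4045,-.181,.11,-1.4)"
```

```text
time_s: 26.1
position: [0.4287, 0.077, 0.1244]
tcp_rot: [-0.001, 0.738, 0.675, -0.001]
wrist_force: [1.5, -0.2, -1.0]
finger_gap: 0.0432
gripper_force: 61.3
t 26.1 pos [428.7  77.  124.4] yaw -5.0 tilt 0.16 gap 43.2 F [ 1.5 -0.2 -1. ] slide [-259.1   -1.4   14.7] turn -3.6
```

```bash
python3 -m handwheel '[{"turn":[0,0,-1],"slide":[-42,0,0],"gripper":0.4},{"turn":[0,0,-2],"slide":[-86,-1,0],"gripper":0.4},{"turn":[0,0,-3],"slide":[-130,-1,0],"gripper":0.4},{"turn":[0,0,-3.7],"slide":[-174,-1,0],"gripper":0.4},{"turn":[0,0,-3.7],"slide":[-212,-2,0],"gripper":0.4},{"turn":[0,0,-3.7],"slide":[-242,-2,0],"gripper":0.4},{"turn":[0,0,-3.7],"slide":[-256,-2,0],"gripper":0.4},{"turn":[0,0,-3.7],"slide":[-260,-2,0],"gripper":0.4}]'
python3 -m handwheel '[{"turn":[0,0,0],"slide":[0,0,30],"gripper":0.4},{"turn":[0,0,0],"slide":[0,0,60],"gripper":0.4},{"turn":[0,0,0],"slide":[0,0,80],"gripper":0.4},{"turn":[0,0,0],"slide":[0,0,80],"gripper":0.4},{"turn":[0,0,0],"slide":[0,0,80],"gripper":0.4}]'
cat > p3.py <<'E'
from h import *
import sys
im,p=snap('wrist',sys.argv[1]); go(.4045,-.181,-.01,-1.4)
h=cv2.cvtColor(im,cv2.COLOR_BGR2HSV)
pr=lambda a,k:''.join('%d'%min(9,v//26) for v in a[:,k])
for c in (290,318,345): print(c,pr(h[60:160,c],2)); print(c,pr(h[60:160,c],1))
for r in (118,130,150): print(r,pr(h[r,220:420],2)); print(r,pr(h[r,220:420],1))
E
python3 p3.py w23
```

```text
time_s: 26.9
position: [0.4037, -0.181, 0.1248]
tcp_rot: [-0.001, 0.717, 0.697, -0.001]
wrist_force: [-0.6, -1.0, -1.1]
finger_gap: 0.0434
gripper_force: 61.3
time_s: 27.4
position: [0.4047, -0.1791, 0.046]
tcp_rot: [-0.001, 0.716, 0.698, -0.001]
wrist_force: [0.3, -0.6, -0.9]
finger_gap: 0.0433
gripper_force: 61.4
t 27.45 pos [ 405.4 -179.4   46.7] yaw -1.4 tilt 0.01 gap 43.2 F [ 0.5  0.9 -0.8] slide [-1.7 -0.8 56.7] turn -0.0
290 6666666666666666666666666666666667999999999997777777776555555555555555555565565556555556656655555556
290 1111112111111111111111111111111112321111122220000000000024444443434444343333333444434333343433333333
318 6666666666666666666666666666666667999999999987787777777656666666666666666666666656666665555656666666
318 2222222222222222222222222222222223321111112220000000000023334334334344334334433344333333444343333333
345 6666666666665555555555555556656568999999999997777777777656666666666666666666666666666666666666666666
345 2222222232233333333333333333332333321111212220000000000024333333333333333333333333333333333333343333
118 6666666666666666666666666666666666
[... 491 characters left out ...]
5566666666666666666666666666656666799999986666666666666666666666666666666666666666666
130 22222222222221111111111111111111111122222122322233333333333333333333333333333333333333333433333334343333333333333333333333333333333333344333334343433332222332222222222222222222222222222222222222222222
150 33333333333333333333333333333333333333333333456665556666666677777666666666666666666666666666666666556667777666666666666666666666666666666677666666667999999876666666666666777766666666666666666666666666
150 22211122212112111111121111111111112121211112233333333333333333333333333433333333344434333333333334433333333333333333333333333333333333333333333444433322223322222222222222221212222222222222222221121111
```

```bash
cat > g3.py <<'E'
from h import *
import sys
ri,rb,zb=map(float,sys.argv[1:4])
p=vision.camera_params('wrist'); P,M,_=pose()
a=ray(p,(318.5,ri),.008); b=ray(p,(318.5,rb),zb)
print('tray edge x',((a-P)@M*1000)[:,:2],'offcut edge x',((b-P)@M*1000)[:,:2])
E
python3 g3.py 105 115.5 .0595
python3 -m handwheel '[{"turn":[0,0,0],"slide":[0,0,20],"gripper":0.4},{"turn":[0,0,0],"slide":[0,0,38],"gripper":0.4},{"turn":[0,0,0],"slide":[0,0,46],"gripper":0.4},{"turn":[0,0,0],"slide":[0,0,46],"gripper":0.4},{"turn":[0,0,0],"slide":[0,0,46],"gripper":0.4}]'
python3 p3.py w24
```

```text
tray edge x [[77.44215567 -1.02792489]] offcut edge x [[70.17436378 -1.00890206]]
time_s: 27.95
position: [0.4057, -0.1798, 0.001]
tcp_rot: [0.0, 0.716, 0.698, 0.0]
wrist_force: [0.3, -0.1, -0.5]
finger_gap: 0.0429
gripper_force: 61.4
t 28.0 pos [ 405.9 -179.8    1.1] yaw -1.4 tilt 0.08 gap 43.1 F [-0.8 -0.1 -1.5] slide [-1.2 -1.3 11.1] turn -0.0
290 6666666666666666666666667999999999999998777778888878876555555555555656666665666566665666666666555543
290 1111111111111111111111112222111111112232000000000000000034344443333344434333334444434334333443433333
318 6666666666666666666666667999999999999998788777777777777556666666666666666666666666666665555666666666
318 2222222222222222222222223322111111112232000000000000000034333333333433344344334334333344343333333333
345 6665666665566665655656567999999999999997777777777777777666666666666666666666666666666666666666666666
345 3223332333333333333333333322111111112232000000000000000023333333333333333333333333333333333333343334
118 456666666666666666666666799999999999987677887888766666666677766676666555666666666666666666666667666666666666666665555
[... 408 characters left out ...]
5566666766666666666666666666666666667777678999999999999766666666666666666666666666666
130 12112112111121112112221223322222222223320000000001233333333333333333434433333333334333333433333333343333333232333333333333333333333333343433333343333100000023322222222223322222222222222222222222222222
150 33333333333333333333333333345666666666655544444444345666666777777766666666666666766666666666666666566677777666666767666666666666666666666777766666666677776689999999999987666666666666667777777777776777
150 11211111211111111111222211233333333333333100000000133333333333333333333433333333333443333343333333333333333333333333333334333333333333333333334434431000000233222222222233222222222222222221121111222222
```

```bash
python3 g3.py 99.5 115.5 .0141
python3 -m handwheel '[{"turn":[0,0,0],"slide":[0,0,4],"gripper":0.4},{"turn":[0,0,0],"slide":[0,0,8],"gripper":0.4},{"turn":[0,0,0],"slide":[0,0,10],"gripper":0.4},{"turn":[0,0,0],"slide":[0,0,10],"gripper":0.4}]'
```

```text
tray edge x [[78.13039334 -1.0510698 ]] offcut edge x [[70.17077691 -1.04464488]]
time_s: 28.4
position: [0.4051, -0.1796, -0.0096]
tcp_rot: [-0.0, 0.716, 0.698, 0.0]
wrist_force: [-3.0, 2.7, 8.6]
finger_gap: 0.0431
gripper_force: 62.4
```

Gap is 8 mm (nominal 9) and it's in contact; release and retreat, then check everything.

```bash
python3 -m handwheel '[{"turn":[0,0,0],"slide":[0,0,-1],"gripper":0.4},{"turn":[0,0,0],"slide":[0,0,-1],"gripper":0.7},{"turn":[0,0,0],"slide":[0,0,-1],"gripper":1},{"turn":[0,0,0],"slide":[0,0,-1],"gripper":1},{"turn":[0,0,0],"slide":[0,0,-1],"gripper":1},{"turn":[0,0,0],"slide":[0,0,-25],"gripper":1},{"turn":[0,0,0],"slide":[0,0,-65],"gripper":1},{"turn":[0,0,0],"slide":[0,0,-110],"gripper":1}]'
python3 -m handwheel '[{"turn":[0,0,0],"slide":[0,0,-40],"gripper":1},{"turn":[0,0,0],"slide":[0,0,-80],"gripper":1},{"turn":[0,0,0],"slide":[0,0,-90],"gripper":1},{"turn":[0,0,0],"slide":[0,0,-90],"gripper":1},{"turn":[0,0,0],"slide":[0,0,-90],"gripper":1}]'
python3 - <<'E'
from h import *
np.set_printoptions(suppress=True)
im,p=snap('wrist','w25'); go(0,0,0)
h=cv2.cvtColor(im,cv2.COLOR_BGR2HSV)
pr=lambda a,k:''.join('%d'%min(9,v//26) for v in a[:,k])
print(pr(h[170,240:400],1)); print(pr(h[60:290,312],1))
t,pt=snap('top','t25'); ht=cv2.cvtColor(t,cv2.COLOR_BGR2HSV)
def blob(m,n,z):
    for c in cv2.findContours(m,0,1)[0]:
        if cv2.contourArea(c)>40:
            M=cv2.moments(c); u=(M['m10']/M['m00'],M['m01']/M['m00']); print(n,np.round(u,1),cv2.contourArea(c),np.round(ray(pt,u,z)[0]*1000,1))
roi=lambda m:(m.__setitem__((slice(240,None),slice(None)),0),m.__setitem__((slice(0,140),slice(None)),0),m.__setitem__((slice(None),slice(430,None)),0),m)[-1]
blob(roi(cv2.inRange(ht,(8,150,60),(20,255,240))),'wax',.025)
blob(roi(cv2.inRange(ht,(105,40,90),(130,160,220))),'tin',.072)
blob(roi(cv2.inRange(ht,(15,35,190),(30,110,255))),'pale',.03)
E
```

```text
time_s: 29.2
position: [0.4039, -0.1798, 0.1007]
tcp_rot: [-0.001, 0.716, 0.698, -0.001]
wrist_force: [1.9, 0.2, 0.1]
finger_gap: 0.0856
gripper_force: 0.0
time_s: 29.7
position: [0.4046, -0.1795, 0.189]
tcp_rot: [-0.001, 0.716, 0.698, -0.0]
wrist_force: [-0.3, -0.1, -1.4]
finger_gap: 0.0854
gripper_force: 0.0
t 29.75 pos [ 404.3 -179.4  188.7] yaw -1.4 tilt 0.13 gap 85.6 F [-0.6  0.3 -0.6] slide [ 169.2 -408.2  189.6] turn 0
2222222222212221111211122111221112121121111111133443331001010343333333433333343434434334433333343320000001334443332323223232222322233332222223232222322232322322
22222222222222222222222222122222222222222222332223200000001344444343334444444443334333333443434344343333233233323443333434344443434434444433443333434444344334344444443333343443102332233322222222222332222222222222222222211111111123
wax [331.5 184.6] 199.5 [512.5 -33.8  25. ]
tin [284.  155.7] 304.5 [590.7 113.6  72. ]
pale [356.6 221. ] 72.0 [ 399.3 -113.4   30. ]
pale [283.6 210.2] 1283.5 [427.9 112.5  30. ]
pale [331.3 185.5] 616.0 [508.7 -33.2  30. ]
pale [241.3 178.6] 354.0 [524.6 248.6  30. ]
pale [378.4 164. ] 229.5 [ 580.6 -179.5   30. ]
```

```bash
python3 -c "
from h import *
print(robot.sign_off())"
```

```text
the job is handed in; nothing more can be done
None
```

The job is handed in at about 30 s of the 112 s allowed: spool, wax cake, sanding block and offcut were moved in that order into their own dishes or trays; the glue tin showed no movement at the last check, and I never approached the tape measure but did not re-measure it.

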